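# Line up an engine-mount bracket with a tapered drift and swap in its second bolt

## Robot

A 6-joint arm with a two-finger parallel gripper is mounted at the origin on the work surface. World frame = base frame: x ahead of the robot, y to its left, z up, the work surface at z = 0. Lengths are in m, angles in rad, forces in N, time in s.
With the tool pointing down it reaches from about 0.225 to 0.875 m from the base axis. Payload 3.4 kg.
Tool frame: the origin (TCP) lies between the finger pads; the fingertips stand 25 mm ahead of it and the grasp point (between the pads) lies 6 mm ahead of it (manip.tips_ahead is the distance from the TCP to the fingertips, in m); z points along the fingers, x is the direction in which the jaws open and shut, and the axes are right-handed (so a half turn about z gives the same grasp; the last joint's range is limited). The gripper opens to 85 mm and grips with 20 to 120 N. Pads are 22 mm wide; open, the fingers measure 114 mm over their backs; the gripper's body (76 mm by 85 mm) begins 54 mm behind the grasp point. The pads swing forward as they close: fully open they stand 13 mm farther back than shut.
Start: joints at [1.185, 0.276, 1.505, -0, 1.361, -0.121], TCP at [0.151, 0.555, 0.256] pointing down, gripper open.
Joint ranges: [-2.89, 2.89], [-0.75, 2.08], [0.22, 2.7], [-1.18, 4.32], [0.11, 2.71], [-2.7, 2.7]. Speed limits (rad/s): [2.57, 2.57, 3.14, 3.14, 3.14, 3.14].

## Interface

Orientations are given as a unit quaternion [w, x, y, z].
In Python, from rig import manip gives the robot as it stands. The module is installed in compiled form; this text tells all that it offers.
- The arm moves only by the tool send_rows, never from a script. Its argument "plan" is a list of rows, each an object with "linear": the shift along the tool's x, y, z in m, a list of three; "delta_rot": the turn, a rotation vector about the tool's x, y, z in degrees, a list of three; "fingers": the finger opening in m, from 0 to 0.0854. A call has 1 to 12 rows; each row shifts and turns the pose as measured when the row begins, along the tool's axes as they then stand; what a row does not reach is not made up. A row lasts 1/12 s, in which the tool goes at most 41.7 mm and 7.16 degrees, less where a joint would pass 70% of its speed; a pose out of reach is approached as far as the arm can. A call with a gripper value outside its range is refused whole. The fingers move at their own pace and stop on an object; "force" is the grip in N (left out, the last holds). Time passes only in rows, so rows that do not move let the fingers close. It gives the time, the measured TCP pose, the force and the opening at its end, in the units of the state.
- manip.get_state(): the state, without advancing time (a new reading comes with each control period).
- manip.get_image(name): name is "scene" or "side" or "wrist"; returns the picture (400x640x3 uint8, red, green, blue); there is no depth.
- manip.camera_info(name): a dict with "K" (3x3 intrinsics, pixels), "rvec" (rotation vector, rad) and "tvec" (3), from world to camera coordinates, as OpenCV has them. Camera axes: x right, y down, z forward; pixel columns grow to the right and rows downward; lengths in m; the calibration is good to about 2 mm. A picture is of the moment at which its call begins: read the wrist's pose just before it. camera_info takes no time and is no camera call; for the wrist camera it gives the pose at the moment of the call.
- manip.sign_off(): hands the job in, once; it reports no verdict.
Trained networks look in the newest picture that a camera, given by its name, has taken for a name from the list of things; names that differ only in an ending like _2 or _b are one class to them, and where a whole thing is asked for, a point or a joint stands for the part that bears it (a point fixed in the world has none). Each returns a list of dicts, best first, with "p" (0 to 1); they miss things now and then, are a little off and sometimes report something else, mostly with a low value. They report only what shows in the picture. A call takes as long as a camera call.
- manip.find_in(thing, camera): "extent" ([left, top, right, bottom] in pixels, round what is visible of it).
- manip.masks_of(thing, camera): "pixels" (400x640 bool, what is visible of it) and "extent" ([left, top, right, bottom] in pixels, round what is visible of it).
The state is a dict: "clock": time; "qpos": joint angles; "qd": joint speeds; "effort": joint torques, N m; "position": TCP position; "ee_rot": TCP orientation; "contact_force": force on the tool from outside, world axes, zero at the start; "moment": the same for the moment, N m; "width": finger opening in m.
Only numpy, scipy, OpenCV 4.12 (cv2) and the standard library are available. Lean on these libraries where they do the work, as an engineer would, in place of code of your own. Each camera call takes 0.05 s, during which the arm holds its last target. There are 200 camera calls.

## Task

The engine-mount bracket hangs on one bolt and its free hole has swung out of line with the hole in the crossmember below. Take the tapered drift from the punch rack, push it upright down through both holes until its whole taper has gone below the bracket's top face and the holes are in line, then draw it out and hang it back in its place in the rack. Then drop in the bolt that matches the one already fitted, fully home with its head flat on the bracket, and let go, leaving the other tools in the rack and the other bolts in their block where they are.

Things in the scene. Friction and masses are not known exactly. Their poses are not given: they have to be found in the camera images.
- web_hole (a point): Hole in the crossmember, 19 mm in diameter, right through its 8 mm web. This point is the hole's centre at the web's top face, 100 mm above the bench; z is up, x runs along the crossmember, away from the bracket's fitted bolt. Below the web it is hollow for 92 mm down to the bench. A second, unused hole of the same size lies 75 mm farther along +x, clear of the bracket.
- crossmember: Fixed dark steel channel, web up, 380 mm long (x), 120 mm wide (y), its web's top face 100 mm above the bench, lying on two timber battens across its ends; origin under its middle at bench height.
- bracket (a joint): Turn of the engine-mount bracket about the upright axis of its fitted bolt (round socket head), 110 mm from web_hole along -x; 0 = holes in line, positive anticlockwise from above. Stiff: 0.5 N m, about 5 N sideways at the hole; stays where left. A bright steel strap 220 x 60 x 12 mm flat on the web, with an upright end with a rubber bush, 78 mm high over the web, beyond the fitted bolt.
- bracket_hole (a point): Free hole of the engine-mount bracket, 19 mm in diameter, right through. This point is its centre at the strap's top face, 112 mm above the bench. At the start it is 5.5 to 7.5 mm off sideways from web_hole, seen from above, so that the two holes overlap.
- drift_head (a point): Centre of the drift's head: round, knurled, 26 mm in diameter, 35 mm high. The drift is one steel piece 150 mm long, 0.2 to 0.4 kg: below the head a parallel shank 17.5 mm in diameter, 55 mm long, then a 60 mm taper to a flat 6 mm tip. z runs from tip to head, upright at the start. It hangs by its head in a rack hole, this point 147.5 mm above the bench.
- drift_tip (a point): Centre of the drift's 6 mm tip, 132.5 mm below drift_head along the drift's axis.
- rack: Fixed grey sheet-steel punch rack, 250 mm long (x), 80 mm wide (y), 130 mm high; origin under its middle at bench height, z up. Three 19 mm through holes in its 6 mm top plate, at x = -75, 0 and +75 mm on its centre line, hold the drift, the valve-guide driver and the pin punch in any order; the hole the drift came from is its place.
- bolt_head (a point): Centre of the head of the bolt to fit, twin of the one in the bracket: dark, round socket head 24 mm in diameter, 16 mm high; shank 16 mm in diameter, 50 mm long, its lowest 3 mm narrowing to 12 mm. 0.1 to 0.17 kg. z runs from shank to head, upright at the start. It hangs by its head in a hole of the bolt block, this point 68 mm above the bench. Fully home it is 20 mm above web_hole.
- bolt_block: Fixed timber block, 250 mm long (x), 75 mm wide (y), 60 mm high; origin under its middle at bench height. Three 18.5 mm holes in its top at x = -75, 0 and +75 mm on its centre line hold the bolt, the flange bolt and the eye bolt in any order.
- guide_driver: Bystander: valve-guide driver in the rack, with a wide round head 38 mm in diameter that stands 26 mm above the rack's top plate; origin at its lower end.
- pin_punch: Bystander: slim pin punch in the rack, with a collar 27 mm in diameter and a hexagonal body 14 mm wide that stands 41 mm above the rack's top plate; origin at its lower end.
- flange_bolt: Bystander: bright hexagon bolt with a 30 mm flange in the bolt block, standing 15 mm above it; origin at its lower end.
- eye_bolt: Bystander: lifting eye bolt in the bolt block, its ring standing 60 mm above it; origin at its lower end.

How it is judged:
By the outcome, as a careful person would: the job done as asked, in the order asked, and still so for the second after the job is handed in, with the robot touching nothing.
It also fails if it takes over 72 s, if anything falls off the work surface, if the arm or the gripper's body presses on something with over 40 N, if the wrist force passes 120 N, or if a joint passes its speed limit or range.

## Working session

There is one attempt and no reset: what is moved stays moved. The work goes in short steps, Python scripts to look and compute and a tool call to move; the robot and the scene stay as the last step left them, time stands still between calls to the robot, and variables do not carry over. Pictures are saved under pics/ and viewed, about 8 in all and at most 12, crops included, and the job is handed in when it is done.

Besides the shell and the picture viewer there is one more tool, called after "Request:" as name([rows], argument=value, ...), one row to a line, values as JSON. send_rows: Moves the arm, as the interface text tells. Its arguments: {"type":"object","properties":{"plan":{"type":"array","items":{"type":"object","properties":{"linear":{"type":"array","items":{"type":"number"}},"delta_rot":{"type":"array","items":{"type":"number"}},"fingers":{"type":"number"}}}},"force":{"type":"number"}},"required":["plan"]}

```bash
mkdir -p pics
cat > h.py <<'E'
import numpy as np, cv2
from rig import manip
def cam(n):
    c=manip.camera_info(n); return np.array(c["K"],float),cv2.Rodrigues(np.array(c["rvec"],float))[0],np.array(c["tvec"],float).ravel()
def px2w(n,uv,z,c=None):
    K,R,t=c or cam(n); d=R.T@np.linalg.inv(K)@np.array([uv[0],uv[1],1.]); o=-R.T@t
    return o+d*(z-o[2])/d[2]
def w2px(n,p,c=None):
    K,R,t=c or cam(n); q=K@(R@np.array(p)+t); return q[:2]/q[2]
def snap(n,f=None):
    im=manip.get_image(n)
    if f: cv2.imwrite("pics/"+f,im[:,:,::-1])
    return im
E
python3 - <<'E'
from h import *
a=snap("scene");b=snap("side")
cv2.imwrite("pics/a.png",np.vstack([a,b])[:,:,::-1][:, :])
cv2.imwrite("pics/a1.png",a[:,:,::-1]);cv2.imwrite("pics/b1.png",b[:,:,::-1])
s=manip.get_state();print(s)
for n in("scene","side","wrist"):
    K,R,t=cam(n);print(n,K[0,0],-R.T@t,R[2])
    if n=="wrist":snap(n,"w1.png")
    for th in("drift_head","bolt_head","bracket_hole","web_hole","rack","bolt_block","bracket","crossmember","guide_driver","pin_punch","flange_bolt","eye_bolt"):
        r=manip.find_in(th,n);print(th,[(np.round(x["extent"]).tolist(),round(x["p"],2)) for x in r[:2]])
E
```

```text
{'clock': 0.1, 'qpos': array([ 1.18500095e+00,  2.76510649e-01,  1.50599094e+00,  1.25374405e-05,
        1.36070035e+00, -1.20987665e-01]), 'qd': array([ 0.00052002, -0.00059453, -0.00379009,  0.00026532, -0.00301008,
        0.00035912]), 'effort': array([ 2.06086361e-04, -4.17697978e+01, -2.46405530e+01, -1.50120322e-04,
        5.61214300e-03, -1.09814681e-05]), 'position': array([0.15032472, 0.55456298, 0.25554443]), 'ee_rot': array([ 4.02883573e-04,  7.94268657e-01,  6.07566171e-01, -6.96543521e-04]), 'contact_force': array([-0.58007993,  0.26911239, -0.48435212]), 'moment': array([ 0.0264762 , -0.01741129,  0.01467927]), 'width': 0.08522162076257944}
scene 365.04548434103083 [ 0.94340642 -0.48855949  0.60860074] [-0.51157477  0.59613722 -0.61879858]
drift_head [([394.0, 120.0, 411.0, 168.0], 0.71)]
bolt_head [([198.0, 280.0, 212.0, 294.0], 0.56), ([354.0, 107.0, 367.0, 146.0], 0.52)]
bracket_hole []
web_hole [([250.0, 150.0, 415.0, 314.0], 0.66)]
rack [([339.0, 110.0, 430.0, 186.0], 0.64)]
bolt_block [([160.0, 245.0, 263.0, 365.0], 0.78)]
bracket [([281.0, 153.0, 373.0, 234.0]
[... 793 characters left out ...]
lt_block [([297.0, 112.0, 385.0, 160.0], 0.78)]
bracket [([263.0, 174.0, 362.0, 207.0], 0.61)]
crossmember [([226.0, 155.0, 384.0, 258.0], 0.74)]
guide_driver [([345.0, 312.0, 367.0, 337.0], 0.62)]
pin_punch [([311.0, 306.0, 325.0, 325.0], 0.75)]
flange_bolt []
eye_bolt [([312.0, 107.0, 327.0, 126.0], 0.62)]
wrist 321.4799235802335 [0.06873025 0.57746208 0.3730994 ] [ 0.31117139 -0.08445212 -0.946594  ]
drift_head []
bolt_head []
bracket_hole []
web_hole [([2.0, 394.0, 24.0, 400.0], 0.73)]
rack [([151.0, 329.0, 254.0, 400.0], 0.83)]
bolt_block []
bracket []
crossmember [([2.0, 396.0, 26.0, 400.0], 0.52)]
guide_driver []
pin_punch []
flange_bolt [([2.0, 395.0, 23.0, 400.0], 0.28)]
eye_bolt []
```

Run:
```python
from h import *
a=cv2.imread("pics/a1.png");b=cv2.imread("pics/b1.png")
c=np.hstack([a[95:375,150:440],b[95:375,215:395]])
cv2.imwrite("pics/c1.png",cv2.resize(c,None,fx=1.7,fy=1.7,interpolation=cv2.INTER_CUBIC))
def m(th,n,z):
    for r in manip.find_in(th,n)[:1]:
        e=r["extent"];print(th,n,e,px2w(n,((e[0]+e[2])/2,(e[1]+e[3])/2),z))
snap("side");
for th,z in(("drift_head",.1475),("guide_driver",.15),("pin_punch",.155),("eye_bolt",.09)):m(th,"side",z)
r=manip.masks_of("rack","side")[0]["pixels"];print(r.sum())
snap("scene")
for th,z in(("drift_head",.12),("bolt_head",.068),("flange_bolt",.068),("eye_bolt",.09)):m(th,"scene",z)
```

```text
drift_head side [273.1, 298.6, 286.9, 315.6] [0.55093614 0.32303314 0.1475    ]
guide_driver side [345.2, 315.1, 367.0, 337.2] [0.39765597 0.34093752 0.15      ]
pin_punch side [312.7, 305.6, 324.5, 325.6] [0.47199394 0.33260679 0.155     ]
eye_bolt side [309.8, 105.3, 325.3, 128.1] [ 0.57456774 -0.30311632  0.09      ]
6532
drift_head scene [397.9, 119.5, 409.9, 172.0] [0.5725436  0.28815432 0.12      ]
bolt_head scene [197.7, 276.9, 212.6, 293.8] [ 0.50629214 -0.30162217  0.068     ]
flange_bolt scene [179.9, 256.6, 193.9, 271.5] [ 0.43626611 -0.29345588  0.068     ]
```

View pics/c1.png

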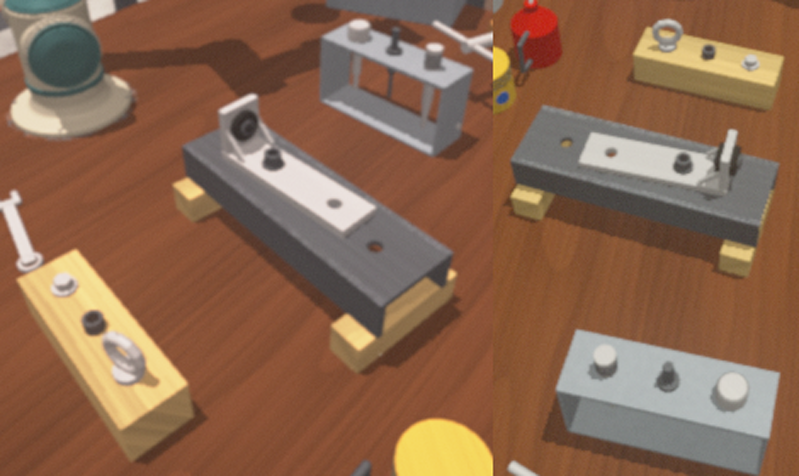

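```bash
cat >> h.py <<'E'
from scipy.spatial.transform import Rotation as Ro
def go(x,y,z,yaw):
    "delta in tool axes to TCP target, tool down, jaw axis at yaw deg"
    s=manip.get_state();q=s["ee_rot"];R=Ro.from_quat([q[1],q[2],q[3],q[0]])
    c,n=np.cos(np.radians(yaw)),np.sin(np.radians(yaw))
    T=Ro.from_matrix(np.array([[c,n,0],[n,-c,0],[0,0,-1.]]).T)
    d=R.inv().apply(np.array([x,y,z])-s["position"])
    print("t",s["clock"],"pos",s["position"].round(4),"w",s["width"].round(4),"F",s["contact_force"].round(1))
    print("lin mm",(d*1e3).round(1),"rot",np.degrees((R.inv()*T).as_rotvec()).round(2))
E
python3 - <<'E'
from h import *
u=px2w("side",(258.5,178.5),.1);b=px2w("side",(284.4,184.4),.112);f=px2w("side",(215+190/1.7,95+156/1.7),.128)
print("unused",u,"bh",b,"fit",f)
print(np.linalg.norm(b-f),np.linalg.norm(u-f), np.degrees(np.arctan2(*(u-f)[1::-1])))
go(.551,.323,.28,83.3)
E
```

```text
unused [ 0.68591413 -0.0375156   0.1       ] bh [ 0.61364226 -0.01842226  0.112     ] fit [ 0.50589285 -0.0136727   0.128     ]
0.10903436944601459 0.1837393390978461 -7.544625044336754Traceback (most recent call last):
  File "<stdin>", line 5, in <module>
  File "h.py", line 21, in go
    print("t",s["clock"],"pos",s["position"].round(4),"w",s["width"].round(4),"F",s["contact_force"].round(1))
                                                          ^^^^^^^^^^^^^^^^
AttributeError: 'float' object has no attribute 'round'
```

Request:
send_rows([
  {"linear": [-0.01,0.038,-0.004]},
  {"linear": [-0.01,0.038,-0.004]},
  {"linear": [-0.01,0.038,-0.004]},
  {"linear": [-0.01,0.038,-0.004]},
  {"linear": [-0.01,0.038,-0.004]},
  {"linear": [-0.01,0.038,-0.004]},
  {"linear": [-0.01,0.038,-0.004]},
  {"linear": [-0.01,0.038,0]},
  {"linear": [-0.01,0.038,0]},
  {"linear": [-0.01,0.038,0]},
  {"linear": [-0.01,0.03,0]},
  {"linear": [0,0,0]},
])

```text
$.plan[0]: bad value
```

Request:
send_rows([
  {"linear": [-0.01,0.038,-0.004],"delta_rot": [0,0,0],"fingers": 0.085},
  {"linear": [-0.01,0.038,-0.004],"delta_rot": [0,0,0],"fingers": 0.085},
  {"linear": [-0.01,0.038,-0.004],"delta_rot": [0,0,0],"fingers": 0.085},
  {"linear": [-0.01,0.038,-0.004],"delta_rot": [0,0,0],"fingers": 0.085},
  {"linear": [-0.01,0.038,-0.004],"delta_rot": [0,0,0],"fingers": 0.085},
  {"linear": [-0.01,0.038,-0.004],"delta_rot": [0,0,0],"fingers": 0.085},
  {"linear": [-0.01,0.038,-0.004],"delta_rot": [0,0,0],"fingers": 0.085},
  {"linear": [-0.01,0.038,0],"delta_rot": [0,0,0],"fingers": 0.085},
  {"linear": [-0.01,0.038,0],"delta_rot": [0,0,0],"fingers": 0.085},
  {"linear": [-0.01,0.038,0],"delta_rot": [0,0,0],"fingers": 0.085},
  {"linear": [-0.01,0.03,0],"delta_rot": [0,0,0],"fingers": 0.085},
  {"linear": [0,0,0],"delta_rot": [0,0,0],"fingers": 0.085},
])

```text
clock: 3.5
position: [0.5334, 0.3354, 0.2839]
ee_rot: [-0.0, 0.791, 0.611, 0.002]
contact_force: [-0.2, 0.4, 0.7]
width: 0.085
```

```bash
sed -i 's/s\["width"\].round(4)/round(float(s["width"]),4)/' h.py
python3 - <<'E'
from h import *
go(.551,.323,.28,83.3)
E
```

```text
t 3.5 pos [0.5334 0.3354 0.2839] w 0.085 F [-0.2  0.4  0.7]
lin mm [-7.6 20.2  4. ] rot [ 0.14 -0.21 -7.93]
```

Request:
send_rows([
  {"linear": [-0.004,0.012,-0.005],"delta_rot": [0,0,-5],"fingers": 0.085},
  {"linear": [-0.003,0.01,-0.005],"delta_rot": [0,0,-3.5],"fingers": 0.085},
  {"linear": [0,0,0],"delta_rot": [0,0,0],"fingers": 0.06},
  {"linear": [0,0,0],"delta_rot": [0,0,0],"fingers": 0.06},
])

```text
clock: 3.83
position: [0.5556, 0.3213, 0.2925]
ee_rot: [-0.001, 0.744, 0.668, 0.001]
contact_force: [-0.4, 0.4, 1.2]
width: 0.0634
```

Run:
```python
from h import *
go(.551,.323,.28,83.3)
im=snap("wrist","w2.png")
for th,z in(("drift_head",.165),("pin_punch",.171),("guide_driver",.156)):
    for r in manip.masks_of(th,"wrist")[:2]:
        e=r["extent"];print(th,r["p"],np.round(e),px2w("wrist",((e[0]+e[2])/2,(e[1]+e[3])/2),z))
K,R,t=cam("wrist");print(-R.T@t,R[2],w2px("wrist",(.551,.323,.165)))
```

```text
t 3.8333 pos [0.5556 0.3213 0.2925] w 0.0634 F [-0.4  0.4  1.2]
lin mm [ 1.2 -4.8 12.5] rot [-0.02 -0.15  0.53]
drift_head 0.94 [306. 164. 336. 204.] [0.54268302 0.32472715 0.165     ]
pin_punch 0.7 [304.  74. 335. 106.] [0.47217723 0.33132517 0.171     ]
guide_driver 0.84 [294.   0. 337.  13.] [0.41721035 0.33462913 0.156     ]
[0.47058101 0.33106584 0.40947303] [ 0.32060136 -0.03167359 -0.94668451] [319.67380888 194.6289662 ]
```

View pics/w2.png

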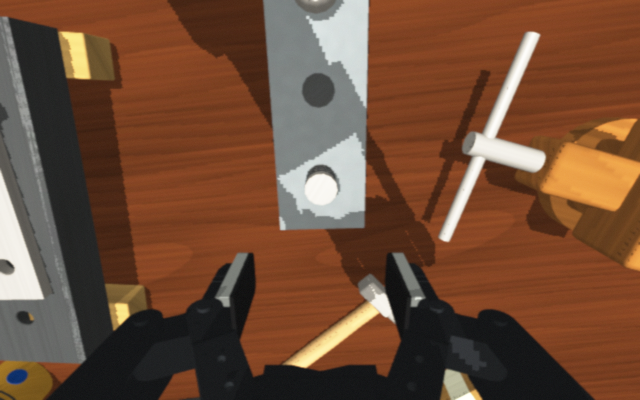

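Run:
```python
from h import *
im=cv2.imread("pics/w2.png");g=im.min(2)[160:215,295:350]>190
n,l,s,c=cv2.connectedComponentsWithStats(g.astype(np.uint8));k=1+s[1:,4].argmax();print(s[k],c[k])
x,y,w,h=s[k,:4];p=px2w("wrist",(295+x+w/2-.5,160+y+h/2-.5),.165);print(p)
d=px2w("wrist",(318,90),.17);print(d)
go(p[0],p[1],.160,83.3)
```

```text
[   0    0   55   55 2423] [28.42096574 28.36029715]
[0.5448509  0.32551804 0.165     ]
[0.47181932 0.33028783 0.17      ]
t 4.0333 pos [0.5548 0.3219 0.2927] w 0.06 F [ 0.7 -0.2 -0.2]
lin mm [  2.2 -10.2 132.7] rot [-0.02 -0.15  0.66]
```

Request:
send_rows([
  {"linear": [0.001,-0.004,0.03],"delta_rot": [0,0,0],"fingers": 0.06},
  {"linear": [0.001,-0.004,0.03],"delta_rot": [0,0,0],"fingers": 0.06},
  {"linear": [0,0,0.022],"delta_rot": [0,0,0],"fingers": 0.06},
  {"linear": [0,0,0],"delta_rot": [0,0,0],"fingers": 0.06},
  {"linear": [0,0,0],"delta_rot": [0,0,0],"fingers": 0.06},
])

```text
clock: 4.45
position: [0.5442, 0.3285, 0.2109]
ee_rot: [-0.001, 0.743, 0.67, 0.004]
contact_force: [0.0, -0.9, 0.4]
width: 0.0597
```

Run:
```python
from h import *
go(.547,.325,.160,83.3)
im=snap("wrist","w3.png")
for r in manip.masks_of("drift_head","wrist")[:2]:
    e=r["extent"];print(r["p"],np.round(e),px2w("wrist",((e[0]+e[2])/2,e[3]),.165))
e=np.array(manip.find_in("drift_head","wrist")[0]["extent"]).astype(int)
x0,y0,x1,y1=e+[-40,-40,40,60];cv2.imwrite("pics/w3c.png",cv2.resize(im[max(y0,0):y1,x0:x1,::-1],None,fx=3,fy=3));print(x0,y0)
```

```text
t 4.45 pos [0.5442 0.3285 0.2109] w 0.0597 F [ 0.  -0.9  0.4]
lin mm [-3.5  2.9 50.9] rot [ 0.22 -0.35  0.78]
0.6 [290. 208. 336. 271.] [0.56090608 0.32341951 0.165     ]
250 168
```

View pics/w3c.png

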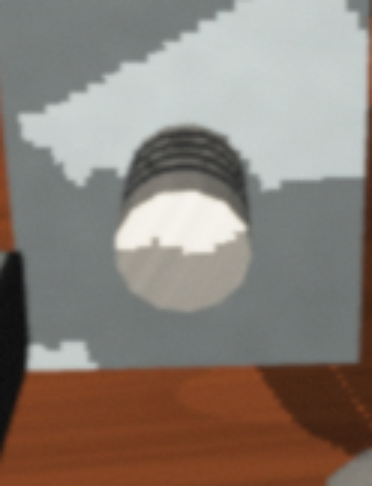

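Run:
```python
from h import *
p=px2w("wrist",(310.7,251.3),.165);print(p)
go(p[0],p[1],.160,83.3)
```

```text
[0.54908404 0.32380133 0.165     ]
t 4.6 pos [0.5455 0.3286 0.2124] w 0.0595 F [-0.1  0.5 -0.2]
lin mm [-4.8  3.7 52.4] rot [ 0.38 -0.44  0.76]
```

Request:
send_rows([
  {"linear": [-0.0045,0.0035,0.02],"delta_rot": [0.2,-0.3,0.7],"fingers": 0.06},
  {"linear": [0,0,0.02],"delta_rot": [0,0,0],"fingers": 0.06},
  {"linear": [0,0,0.01],"delta_rot": [0,0,0],"fingers": 0.06},
  {"linear": [0,0,0],"delta_rot": [0,0,0],"fingers": 0.06},
], force=100)

```text
clock: 4.93
position: [0.5538, 0.3262, 0.1693]
ee_rot: [0.003, 0.747, 0.665, 0.01]
contact_force: [1.0, -0.5, 0.4]
width: 0.0601
```

Run:
```python
from h import *
go(.549,.324,.158,83.3)
```

```text
t 4.9333 pos [0.5538 0.3262 0.1693] w 0.0601 F [ 1.  -0.5  0.4]
lin mm [-2.9 -4.7 11.2] rot [ 0.98 -0.61  0.03]
```

Request:
send_rows([
  {"linear": [-0.0025,-0.004,0.008],"delta_rot": [0.9,-0.6,0],"fingers": 0.06},
  {"linear": [0,0,0],"delta_rot": [0,0,0],"fingers": 0.06},
])

```text
clock: 5.1
position: [0.5504, 0.3245, 0.1628]
ee_rot: [0.001, 0.747, 0.665, 0.001]
contact_force: [-0.3, 0.2, -0.3]
width: 0.0596
```

Run:
```python
from h import *
for i in range(4): snap("scene"); go(.549,.324,.158,83.3)
```

```text
t 5.15 pos [0.5514 0.325  0.1641] w 0.0601 F [ 0.9 -0.2  0.1]
lin mm [-1.3 -2.3  6.1] rot [ 0.33 -0.15  0.03]
t 5.2 pos [0.5518 0.3252 0.1644] w 0.0598 F [-0.3  0.6  0.6]
lin mm [-1.5 -2.6  6.4] rot [ 0.39 -0.19  0.02]
t 5.25 pos [0.5518 0.3252 0.1646] w 0.0602 F [ 0.  -0.1 -0.8]
lin mm [-1.6 -2.7  6.5] rot [ 0.41 -0.2   0.03]
t 5.3 pos [0.5517 0.3252 0.1645] w 0.0601 F [0.4 0.4 0.1]
lin mm [-1.5 -2.6  6.5] rot [ 0.4  -0.19  0.03]
```

Request:
send_rows([
  {"linear": [-0.0015,-0.0025,0.0065],"delta_rot": [0.4,-0.2,0],"fingers": 0.06},
  {"linear": [0,0,0],"delta_rot": [0,0,0],"fingers": 0.06},
  {"linear": [0,0,0],"delta_rot": [0,0,0],"fingers": 0.06},
  {"linear": [0,0,0],"delta_rot": [0,0,0],"fingers": 0.06},
])

```text
clock: 5.63
position: [0.5492, 0.3241, 0.1587]
ee_rot: [0.0, 0.747, 0.665, 0.001]
contact_force: [0.4, -0.1, 0.0]
width: 0.0599
```

Run:
```python
from h import *
for i in range(2): snap("scene"); go(.549,.324,.158,83.3)
```

```text
t 5.6833 pos [0.5494 0.3242 0.1588] w 0.0602 F [ 0.8 -0.1 -0.2]
lin mm [-0.2 -0.3  0.8] rot [ 0.08 -0.05  0.03]
t 5.7333 pos [0.5494 0.3242 0.1589] w 0.0599 F [ 0.1 -0.4 -0. ]
lin mm [-0.3 -0.4  0.9] rot [ 0.09 -0.05  0.03]
```

Request:
send_rows([
  {"linear": [0,0,0],"delta_rot": [0,0,0],"fingers": 0.0},
  {"linear": [0,0,0],"delta_rot": [0,0,0],"fingers": 0.0},
  {"linear": [0,0,0],"delta_rot": [0,0,0],"fingers": 0.0},
  {"linear": [0,0,0],"delta_rot": [0,0,0],"fingers": 0.0},
  {"linear": [0,0,0],"delta_rot": [0,0,0],"fingers": 0.0},
  {"linear": [0,0,0],"delta_rot": [0,0,0],"fingers": 0.0},
  {"linear": [0,0,0],"delta_rot": [0,0,0],"fingers": 0.0},
], force=110)

```text
clock: 6.32
position: [0.5495, 0.3238, 0.1596]
ee_rot: [0.001, 0.747, 0.665, 0.001]
contact_force: [0.0, -0.9, 0.5]
width: 0.0235
```

Run:
```python
from h import *
go(.549,.324,.36,83.3)
im=snap("side","s2.png")
for c,n in((manip.find_in("bracket","wrist"),"w"),): pass
```

```text
t 6.3167 pos [0.5495 0.3238 0.1596] w 0.0235 F [ 0.  -0.9  0.5]
lin mm [ 2.000e-01 -1.000e-01 -2.004e+02] rot [ 0.12 -0.02  0.04]
```

Request:
send_rows([
  {"linear": [0,0,0],"delta_rot": [0,0,0],"fingers": 0.0},
  {"linear": [0,0,0],"delta_rot": [0,0,0],"fingers": 0.0},
  {"linear": [0,0,-0.006],"delta_rot": [0,0,0],"fingers": 0.0},
  {"linear": [0,0,-0.01],"delta_rot": [0,0,0],"fingers": 0.0},
  {"linear": [0,0,-0.01],"delta_rot": [0,0,0],"fingers": 0.0},
  {"linear": [0,0,0],"delta_rot": [0,0,0],"fingers": 0.0},
  {"linear": [0,0,0],"delta_rot": [0,0,0],"fingers": 0.0},
])

```text
clock: 7.0
position: [0.5496, 0.3237, 0.1866]
ee_rot: [0.001, 0.747, 0.665, 0.0]
contact_force: [-0.1, 0.4, -2.8]
width: 0.0232
```

Run:
```python
from h import *
im=snap("wrist","w4.png")
go(.549,.324,.36,83.3)
cv2.imwrite("pics/w4c.png",im[180:400,120:520,::-1].repeat(2,0).repeat(2,1))
```

```text
t 7.05 pos [0.5498 0.3237 0.1868] w 0.0234 F [-0.7 -0.4 -1.4]
lin mm [ 1.000e-01 -5.000e-01 -1.732e+02] rot [0.1  0.02 0.04]
```

View pics/w4c.png

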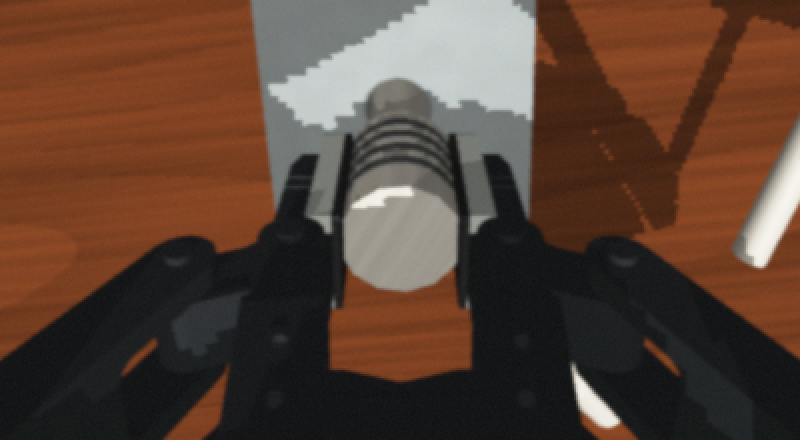

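Request:
send_rows([
  {"linear": [0,0,-0.03],"delta_rot": [0,0,0],"fingers": 0.0},
  {"linear": [0,0,-0.035],"delta_rot": [0,0,0],"fingers": 0.0},
  {"linear": [0,0,-0.035],"delta_rot": [0,0,0],"fingers": 0.0},
  {"linear": [0,0,-0.035],"delta_rot": [0,0,0],"fingers": 0.0},
  {"linear": [0,0,-0.03],"delta_rot": [0,0,0],"fingers": 0.0},
  {"linear": [-0.02,0.006,0],"delta_rot": [0,0,0],"fingers": 0.0},
  {"linear": [-0.03,0.01,0],"delta_rot": [0,0,0],"fingers": 0.0},
  {"linear": [-0.035,0.011,0],"delta_rot": [0,0,0],"fingers": 0.0},
  {"linear": [-0.035,0.011,0],"delta_rot": [0,0,0],"fingers": 0.0},
  {"linear": [-0.035,0.011,0],"delta_rot": [0,0,0],"fingers": 0.0},
  {"linear": [-0.035,0.011,0],"delta_rot": [0,0,0],"fingers": 0.0},
  {"linear": [-0.035,0.011,0],"delta_rot": [0,0,0],"fingers": 0.0},
])

```text
clock: 8.05
position: [0.5927, 0.0942, 0.3557]
ee_rot: [-0.003, 0.741, 0.671, 0.001]
contact_force: [1.1, 0.4, -2.2]
width: 0.0238
```

Run:
```python
from h import *
go(.614,-.022,.355,82.5)
```

```text
t 8.05 pos [0.5927 0.0942 0.3557] w 0.0238 F [ 1.1  0.4 -2.2]
lin mm [-1.135e+02  3.280e+01 -1.000e-01] rot [-0.17 -0.35  1.78]
```

Request:
send_rows([
  {"linear": [-0.033,0.01,0],"delta_rot": [0,0,0.5],"fingers": 0.0},
  {"linear": [-0.033,0.01,0],"delta_rot": [0,0,0.5],"fingers": 0.0},
  {"linear": [-0.03,0.007,0],"delta_rot": [0,0,0.5],"fingers": 0.0},
  {"linear": [-0.01,0.002,0],"delta_rot": [0,0,0.3],"fingers": 0.0},
  {"linear": [0,0,0],"delta_rot": [0,0,0],"fingers": 0.0},
  {"linear": [0,0,0],"delta_rot": [0,0,0],"fingers": 0.0},
  {"linear": [0,0,0],"delta_rot": [0,0,0],"fingers": 0.0},
])

```text
clock: 8.63
position: [0.6087, -0.0265, 0.3522]
ee_rot: [-0.005, 0.755, 0.655, -0.001]
contact_force: [-0.4, 0.4, -1.1]
width: 0.023
```

Run:
```python
from h import *
im=snap("wrist","w5.png")
go(.614,-.022,.355,82.5)
cv2.imwrite("pics/w5c.png",cv2.resize(im[0:300,120:520,::-1],None,fx=2,fy=2,interpolation=cv2.INTER_CUBIC))
```

```text
t 8.6833 pos [ 0.6086 -0.026   0.3523] w 0.0233 F [-0.4  0.5 -2.8]
lin mm [ 4.7  4.8 -2.8] rot [-0.51 -0.26 -0.59]
```

View pics/w5c.png

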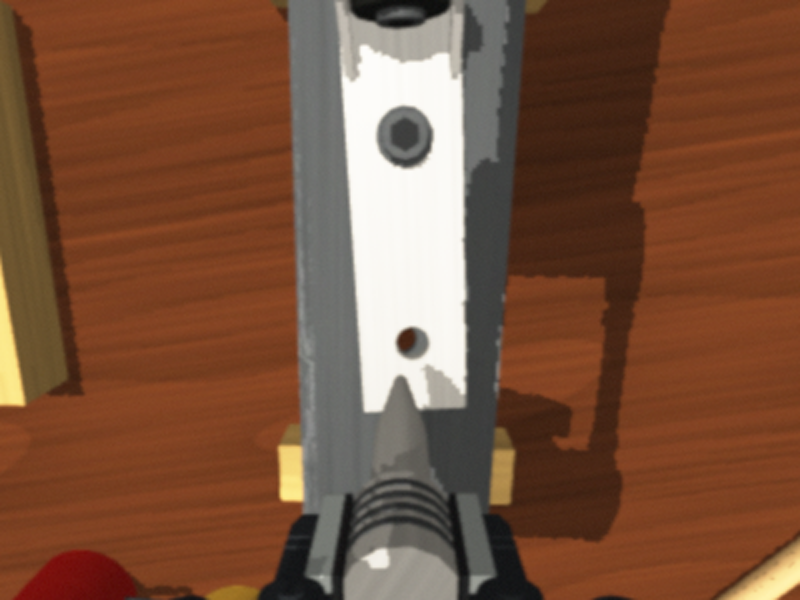

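Run:
```python
from h import *
c=cam("wrist")
f=px2w("",(322.5,67),.128,c);b=px2w("",(326,171.5),.112,c)
print("fit",f,"bh",b,np.linalg.norm((b-f)[:2]))
im=cv2.imread("pics/w5.png").astype(int);
print(im[158:186,313:340,1])
print(im[170:173,313:340])
print("tip",px2w("",(320.5,188.5),.2076,c))
# crossmember edges at z=.1 (crop px): left (297,300),(303,480)/right
r=manip.get_state();q=r["ee_rot"];print(Ro.from_quat([q[1],q[2],q[3],q[0]]).as_matrix()[:,2], r["position"])
for u in((290,20),(303,470),(526,20),(490,400)): print(px2w("",(120+u[0]/2,u[1]/2),.1,c))
```

```text
fit [ 0.50395073 -0.00686089  0.128     ] bh [ 0.61322454 -0.01800743  0.112     ] 0.10984084699390043
[[247 248 248 247 246 246 247 247 247 247 247 246 246 247 247 247 246 245
  246 247 248 248 247 247 247 247 247]
 [247 247 247 247 246 246 247 247 247 247 247 246 247 246 247 246 246 245
  246 247 248 248 247 247 247 247 247]
 [247 247 247 247 246 246 247 247 248 247 247 246 246 246 247 247 246 245
  246 247 247 248 247 247 246 247 247]
 [247 247 247 247 245 245 246 247 247 247 246 246 245 246 246 247 246 245
  246 247 247 248 247 246 247 248 247]
 [247 247 247 247 246 246 246 247 247 245 243 239 236 238 239 241 243 244
  246 247 248 248 248 247 247 248 248]
 [247 247 247 247 246 246 246 245 241 231 214 188 168 173 184 203 224 236
  243 246 248 248 248 247 246 247 247]
 [247 248 247 247 246 244 243 234 206 163 125  93  78  95 116 137 163 197
  227 240 246 248 248 247 247 248 247]
 [247 247 247 247 245 242 229 185 125  78  52  40  45  64  88 107 120 140
  177 216 239 246 247 246 247 247 247]
 [247 247 247 247 244 233 192 121  63  41  37  38  42  49  73  98 112 117
  130 164 218 243 2
[... 3033 characters left out ...]
]

 [[242 247 249]
  [242 247 249]
  [242 247 249]
  [236 243 245]
  [204 215 220]
  [127 136 146]
  [ 58  68  89]
  [ 28  42  75]
  [ 21  38  72]
  [ 22  39  73]
  [ 18  36  71]
  [ 21  37  69]
  [ 30  41  67]
  [ 50  56  68]
  [ 76  79  80]
  [ 96 100  98]
  [110 112 111]
  [109 112 111]
  [111 113 113]
  [111 115 115]
  [126 131 134]
  [177 186 191]
  [227 234 238]
  [238 244 246]
  [241 246 248]
  [242 247 249]
  [242 247 249]]]
tip [ 0.6038801  -0.02365565  0.2076    ]
[-0.00822719  0.00564388 -0.99995023] [ 0.60857664 -0.02601161  0.35226733]
[ 0.44069867 -0.05653881  0.1       ]
[ 0.68760883 -0.09722149  0.1       ]
[0.45759914 0.06212558 0.1       ]
[0.65815565 0.02395523 0.1       ]
```

Run:
```python
from h import *
from scipy.optimize import least_squares
c=cam("wrist")
P=[(13.5,165),(14.1,166),(14.4,167),(14.55,168),(14.6,169),(14.45,170),(14.15,171),(13.8,172),(13.3,173)]
W=np.array([px2w("",(313+a,b),.1,c)[:2] for a,b in P])
r=least_squares(lambda p:np.hypot(*(W-p).T)-.0095,W.mean(0)+[0,-.008]);w=r.x;print("web",w,np.abs(r.fun).max())
# bracket hole from threshold edges at 180: rows/cols
B=[(7.1+313,165),(20.2+313,165),(4.4+313,170),(20.95+313,170),(313+5.05,173),(313+20.8,173),(313+12.2,163),(313+7.0,177),(313+18.1,177)]
V=np.array([px2w("",b,.112,c)[:2] for b in B])
r=least_squares(lambda p:np.hypot(*(V-p).T)-.0095,V.mean(0));b=r.x;print("bh",b,r.fun*1e3)
f=np.array([.504,-.0069]);print(np.linalg.norm(w-f),np.linalg.norm(w-b),np.degrees(np.arctan2(*(w-f)[::-1])))
```

```text
web [ 0.61182974 -0.02527772] 0.0001012863975008594
bh [ 0.61237672 -0.0179678 ] [-0.03550367  1.10060351  0.27757733 -0.31929364 -0.13425327 -0.11495554
 -0.42785292  0.46626207 -0.04177967]
0.1093846117060197 0.007330351460909332 -9.672141720728451
```

Run:
```python
from h import *
go(.612,-.0225,.282,82)
```

```text
t 8.6833 pos [ 0.6086 -0.026   0.3523] w 0.0233 F [-0.4  0.5 -2.8]
lin mm [ 3.6  3.5 70.3] rot [-0.51 -0.25 -0.09]
```

Request:
send_rows([
  {"linear": [0.0036,0.003,0.01],"delta_rot": [-0.5,-0.25,0],"fingers": 0.0},
  {"linear": [0,0,0.025],"delta_rot": [0,0,0],"fingers": 0.0},
  {"linear": [0,0,0.025],"delta_rot": [0,0,0],"fingers": 0.0},
  {"linear": [0,0,0.01],"delta_rot": [0,0,0],"fingers": 0.0},
  {"linear": [0,0,0],"delta_rot": [0,0,0],"fingers": 0.0},
  {"linear": [0,0,0],"delta_rot": [0,0,0],"fingers": 0.0},
  {"linear": [0,0,0],"delta_rot": [0,0,0],"fingers": 0.0},
])

```text
clock: 9.27
position: [0.6123, -0.0114, 0.2837]
ee_rot: [0.0, 0.751, 0.661, 0.003]
contact_force: [1.4, 0.1, -2.5]
width: 0.0233
```

Run:
```python
from h import *
go(.612,-.0225,.282,82)
```

```text
t 9.2667 pos [ 0.6123 -0.0114  0.2837] w 0.0233 F [ 1.4  0.1 -2.5]
lin mm [-11.1   1.1   1.7] rot [ 0.29 -0.26  0.69]
```

Request:
send_rows([
  {"linear": [-0.006,0.001,0],"delta_rot": [0.3,-0.25,0],"fingers": 0.0},
  {"linear": [-0.005,0,0],"delta_rot": [0,0,0],"fingers": 0.0},
  {"linear": [0,0,0],"delta_rot": [0,0,0],"fingers": 0.0},
  {"linear": [0,0,0],"delta_rot": [0,0,0],"fingers": 0.0},
  {"linear": [0,0,0],"delta_rot": [0,0,0],"fingers": 0.0},
  {"linear": [0,0,0],"delta_rot": [0,0,0],"fingers": 0.0},
])

```text
clock: 9.77
position: [0.6144, -0.0241, 0.2892]
ee_rot: [0.004, 0.751, 0.661, 0.003]
contact_force: [0.3, 0.0, -2.0]
width: 0.0236
```

Run:
```python
from h import *
go(.612,-.0225,.282,82)
```

```text
t 9.7667 pos [ 0.6144 -0.0241  0.2892] w 0.0236 F [ 0.3  0.  -2. ]
lin mm [ 1.3 -2.6  7.2] rot [0.52 0.04 0.68]
```

Request:
send_rows([
  {"linear": [0.0013,-0.0025,0.0035],"delta_rot": [0.5,0,0],"fingers": 0.0},
  {"linear": [0,0,0.0035],"delta_rot": [0,0,0],"fingers": 0.0},
  {"linear": [0,0,0],"delta_rot": [0,0,0],"fingers": 0.0},
  {"linear": [0,0,0],"delta_rot": [0,0,0],"fingers": 0.0},
  {"linear": [0,0,0],"delta_rot": [0,0,0],"fingers": 0.0},
])

```text
clock: 10.18
position: [0.6116, -0.0224, 0.2813]
ee_rot: [-0.0, 0.751, 0.66, -0.001]
contact_force: [-0.3, -0.1, -1.1]
width: 0.0232
```

Run:
```python
from h import *
im=snap("wrist","w6.png");c=cam("wrist")
go(.612,-.0225,.282,82)
s=manip.get_state();q=s["ee_rot"];zt=Ro.from_quat([q[1],q[2],q[3],q[0]]).as_matrix()[:,2]
print("tip pred",s["position"]+.1446*zt, w2px("",s["position"]+.1446*zt,c), "web",w2px("",(.612,-.0253,.1),c),"bh",w2px("",(.6124,-.018,.112),c))
cv2.imwrite("pics/w6c.png",cv2.resize(im[100:300,220:420,::-1],None,fx=3,fy=3,interpolation=cv2.INTER_CUBIC))
```

```text
t 10.2333 pos [ 0.6116 -0.0224  0.2813] w 0.0232 F [-0.4 -0.8 -1.8]
lin mm [-0.1  0.4 -0.7] rot [-0.06  0.02  0.66]
tip pred [ 0.61144746 -0.02238852  0.13673336] [319.28029524 192.67920011] web [316.42827095 181.87137982] bh [324.15195977 184.87187954]
```

View pics/w6c.png

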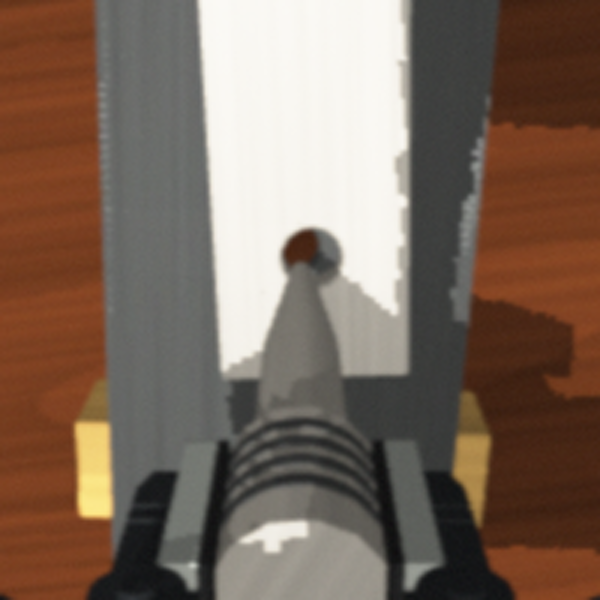

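Request:
send_rows([
  {"linear": [-0.0008,0.001,0.008],"delta_rot": [0,0,0],"fingers": 0.0},
  {"linear": [0,0,0.008],"delta_rot": [0,0,0],"fingers": 0.0},
  {"linear": [0,0,0.008],"delta_rot": [0,0,0],"fingers": 0.0},
  {"linear": [0,0,0],"delta_rot": [0,0,0],"fingers": 0.0},
  {"linear": [0,0,0],"delta_rot": [0,0,0],"fingers": 0.0},
  {"linear": [0,0,0],"delta_rot": [0,0,0],"fingers": 0.0},
])

```text
clock: 10.73
position: [0.6121, -0.0232, 0.2536]
ee_rot: [-0.001, 0.751, 0.66, -0.001]
contact_force: [-1.1, 0.0, -2.4]
width: 0.0235
```

Run:
```python
from h import *
go(.613,-.0232,.240,82)
```

```text
t 10.7333 pos [ 0.6121 -0.0232  0.2536] w 0.0235 F [-1.1  0.  -2.4]
lin mm [ 0.1  1.  13.6] rot [-0.18  0.02  0.67]
```

Request:
send_rows([
  {"linear": [0,0.0008,0.006],"delta_rot": [-0.15,0,0],"fingers": 0.0},
  {"linear": [0,0,0.006],"delta_rot": [0,0,0],"fingers": 0.0},
  {"linear": [0,0,0.006],"delta_rot": [0,0,0],"fingers": 0.0},
  {"linear": [0,0,0],"delta_rot": [0,0,0],"fingers": 0.0},
  {"linear": [0,0,0],"delta_rot": [0,0,0],"fingers": 0.0},
  {"linear": [0,0,0],"delta_rot": [0,0,0],"fingers": 0.0},
])

```text
clock: 11.23
position: [0.6131, -0.0234, 0.2337]
ee_rot: [0.0, 0.751, 0.66, -0.0]
contact_force: [-0.3, -0.2, -2.8]
width: 0.0233
```

Run:
```python
from h import *
go(.613,-.0245,.220,82)
```

```text
t 11.2333 pos [ 0.6131 -0.0234  0.2337] w 0.0233 F [-0.3 -0.2 -2.8]
lin mm [-1.1  0.  13.8] rot [0.01 0.02 0.67]
```

Request:
send_rows([
  {"linear": [-0.0005,0,0.005],"delta_rot": [0,0,0],"fingers": 0.0},
  {"linear": [-0.0005,0,0.005],"delta_rot": [0,0,0],"fingers": 0.0},
  {"linear": [-0.0005,0,0.005],"delta_rot": [0,0,0],"fingers": 0.0},
  {"linear": [0,0,0],"delta_rot": [0,0,0],"fingers": 0.0},
  {"linear": [0,0,0],"delta_rot": [0,0,0],"fingers": 0.0},
  {"linear": [0,0,0],"delta_rot": [0,0,0],"fingers": 0.0},
])

```text
clock: 11.73
position: [0.6141, -0.023, 0.2185]
ee_rot: [-0.0, 0.751, 0.66, 0.003]
contact_force: [1.0, 0.8, -1.8]
width: 0.0237
```

Run:
```python
from h import *
go(.613,-.0265,.2,82)
```

```text
t 11.7333 pos [ 0.6141 -0.023   0.2185] w 0.0237 F [ 1.   0.8 -1.8]
lin mm [-3.7 -0.7 18.4] rot [ 0.2  -0.23  0.66]
```

Request:
send_rows([
  {"linear": [-0.0015,-0.0005,0.005],"delta_rot": [0.2,-0.2,0],"fingers": 0.0},
  {"linear": [-0.0008,0,0.005],"delta_rot": [0,0,0],"fingers": 0.0},
  {"linear": [-0.0008,0,0.005],"delta_rot": [0,0,0],"fingers": 0.0},
  {"linear": [0,0,0],"delta_rot": [0,0,0],"fingers": 0.0},
  {"linear": [0,0,0],"delta_rot": [0,0,0],"fingers": 0.0},
  {"linear": [0,0,0],"delta_rot": [0,0,0],"fingers": 0.0},
])

```text
clock: 12.23
position: [0.6146, -0.0242, 0.2047]
ee_rot: [0.0, 0.751, 0.66, 0.003]
contact_force: [0.3, 2.7, 2.8]
width: 0.0233
```

Run:
```python
from h import *
go(.613,-.027,.185,82)
```

```text
t 12.2333 pos [ 0.6146 -0.0242  0.2047] w 0.0233 F [0.3 2.7 2.8]
lin mm [-3.  -1.3 19.7] rot [ 0.25 -0.26  0.66]
```

Request:
send_rows([
  {"linear": [-0.0015,-0.0005,0.005],"delta_rot": [0.2,-0.2,0],"fingers": 0.0},
  {"linear": [-0.001,0,0.005],"delta_rot": [0,0,0],"fingers": 0.0},
  {"linear": [-0.001,0,0.005],"delta_rot": [0,0,0],"fingers": 0.0},
  {"linear": [0,0,0],"delta_rot": [0,0,0],"fingers": 0.0},
  {"linear": [0,0,0],"delta_rot": [0,0,0],"fingers": 0.0},
])

```text
clock: 12.65
position: [0.6141, -0.0259, 0.1882]
ee_rot: [-0.001, 0.751, 0.66, 0.002]
contact_force: [1.8, 3.7, 1.7]
width: 0.0235
```

Run:
```python
from h import *
go(.613,-.027,.175,82)
```

```text
t 12.65 pos [ 0.6141 -0.0259  0.1882] w 0.0235 F [1.8 3.7 1.7]
lin mm [-1.3 -0.9 13.2] rot [ 0.09 -0.28  0.64]
```

Request:
send_rows([
  {"linear": [-0.0008,-0.0005,0.004],"delta_rot": [0.1,-0.25,0],"fingers": 0.0},
  {"linear": [-0.0005,0,0.005],"delta_rot": [0,0,0],"fingers": 0.0},
  {"linear": [0,0,0.004],"delta_rot": [0,0,0],"fingers": 0.0},
  {"linear": [0,0,0],"delta_rot": [0,0,0],"fingers": 0.0},
  {"linear": [0,0,0],"delta_rot": [0,0,0],"fingers": 0.0},
])

```text
clock: 13.07
position: [0.6139, -0.0268, 0.1733]
ee_rot: [-0.0, 0.751, 0.66, 0.0]
contact_force: [1.8, 3.7, 1.8]
width: 0.0238
```

Run:
```python
from h import *
im=snap("wrist","w7.png")
go(.613,-.027,.175,82)
snap("side","s7.png");c=cam("wrist")
s=manip.get_state();print("head top centre px pred",w2px("",s["position"]+[0,0,.0054],c))
for r in manip.masks_of("drift_head","wrist")[:1]: print(r["p"],r["extent"])
```

```text
t 13.1167 pos [ 0.6139 -0.0268  0.1733] w 0.0235 F [ 0.9  4.  -1. ]
lin mm [-0.3 -0.9 -1.7] rot [ 0.01 -0.06  0.64]
head top centre px pred [318.7557426  304.75694031]
0.94 [293.2, 218.6, 350.5, 327.4]
```

Request:
send_rows([
  {"linear": [-0.0008,0,0.0],"delta_rot": [0,0,0],"fingers": 0.0},
  {"linear": [0,0,0],"delta_rot": [0,0,0],"fingers": 0.0},
  {"linear": [0,0,0],"delta_rot": [0,0,0],"fingers": 0.0},
  {"linear": [0,0,0],"delta_rot": [0,0,0],"fingers": 0.0},
])

```text
clock: 13.55
position: [0.6138, -0.0276, 0.1733]
ee_rot: [-0.0, 0.751, 0.66, 0.0]
contact_force: [1.1, 4.8, -0.7]
width: 0.023
```

Run:
```python
from h import *
go(.6139,-.0268,.28,82)
print(manip.get_state()["moment"])
```

```text
t 13.55 pos [ 0.6138 -0.0276  0.1733] w 0.023 F [ 1.1  4.8 -0.7]
lin mm [   1.     0.  -106.7] rot [ 0.   -0.07  0.63]
[ 0.90140255 -0.2711162   0.0187117 ]
```

Request:
send_rows([
  {"linear": [-0.0004,0,0.0],"delta_rot": [0,0,0],"fingers": 0.0},
  {"linear": [0,0,0],"delta_rot": [0,0,0],"fingers": 0.0},
  {"linear": [0,0,0],"delta_rot": [0,0,0],"fingers": 0.0},
  {"linear": [0,0,0],"delta_rot": [0,0,0],"fingers": 0.0},
])

```text
clock: 13.88
position: [0.6137, -0.0277, 0.1733]
ee_rot: [-0.001, 0.751, 0.66, 0.001]
contact_force: [1.2, 5.0, -1.0]
width: 0.0231
```

Run:
```python
from h import *
go(.6139,-.0268,.28,82)
print(manip.get_state()["moment"])
```

```text
t 13.8833 pos [ 0.6137 -0.0277  0.1733] w 0.0231 F [ 1.2  5.  -1. ]
lin mm [ 1.100e+00  1.000e-01 -1.067e+02] rot [ 0.01 -0.11  0.62]
[ 0.96808419 -0.26845429 -0.0046009 ]
```

Request:
send_rows([
  {"linear": [-0.0008,0,0.0],"delta_rot": [0,0,0],"fingers": 0.0},
  {"linear": [0,0,0],"delta_rot": [0,0,0],"fingers": 0.0},
  {"linear": [0,0,0],"delta_rot": [0,0,0],"fingers": 0.0},
  {"linear": [0,0,0],"delta_rot": [0,0,0],"fingers": 0.0},
])

```text
clock: 14.22
position: [0.6137, -0.0279, 0.1733]
ee_rot: [-0.001, 0.751, 0.66, 0.001]
contact_force: [0.9, 4.4, -0.5]
width: 0.0232
```

Run:
```python
from h import *
go(.6139,-.0268,.28,82)
print(manip.get_state()["moment"])
```

```text
t 14.2167 pos [ 0.6137 -0.0279  0.1733] w 0.0232 F [ 0.9  4.4 -0.5]
lin mm [ 1.500e+00  1.000e-01 -1.067e+02] rot [ 0.01 -0.2   0.61]
[ 0.99838063 -0.33066014 -0.02051925]
```

Request:
send_rows([
  {"linear": [0.0005,0,-0.006],"delta_rot": [0,0,0],"fingers": 0.0},
  {"linear": [0,0,-0.012],"delta_rot": [0,0,0],"fingers": 0.0},
  {"linear": [0,0,-0.015],"delta_rot": [0,0,0],"fingers": 0.0},
  {"linear": [0,0,-0.015],"delta_rot": [0,0,0],"fingers": 0.0},
  {"linear": [0,0,-0.02],"delta_rot": [0,0,0],"fingers": 0.0},
  {"linear": [0,0,-0.03],"delta_rot": [0,0,0],"fingers": 0.0},
  {"linear": [0,0,-0.03],"delta_rot": [0,0,0],"fingers": 0.0},
  {"linear": [0,0,-0.03],"delta_rot": [0,0,0],"fingers": 0.0},
  {"linear": [0,0,-0.025],"delta_rot": [0,0,0],"fingers": 0.0},
  {"linear": [0,0,0],"delta_rot": [0,0,0],"fingers": 0.0},
  {"linear": [0,0,0],"delta_rot": [0,0,0],"fingers": 0.0},
])

```text
clock: 15.13
position: [0.6095, -0.0406, 0.3608]
ee_rot: [0.004, 0.753, 0.658, -0.014]
contact_force: [-0.3, 0.3, -2.8]
width: 0.0229
```

Run:
```python
from h import *
from scipy.optimize import least_squares
im=snap("wrist","w8.png");c=cam("wrist")
go(.5495,.3238,.36,83.3)
b=w2px("",(.612,-.0253,.112),c);print(b);x,y=b.astype(int)
cv2.imwrite("pics/w8c.png",cv2.resize(im[y-30:y+50,x-50:x+50,::-1],None,fx=6,fy=6,interpolation=cv2.INTER_CUBIC))
```

```text
t 15.1833 pos [ 0.6096 -0.0406  0.3609] w 0.0237 F [ 0.3 -0.3 -1.8]
lin mm [ 353.  -108.4   -7.5] rot [-0.65  1.55 -1.  ]
[338.54116065 167.6678318 ]
```

View pics/w8c.png

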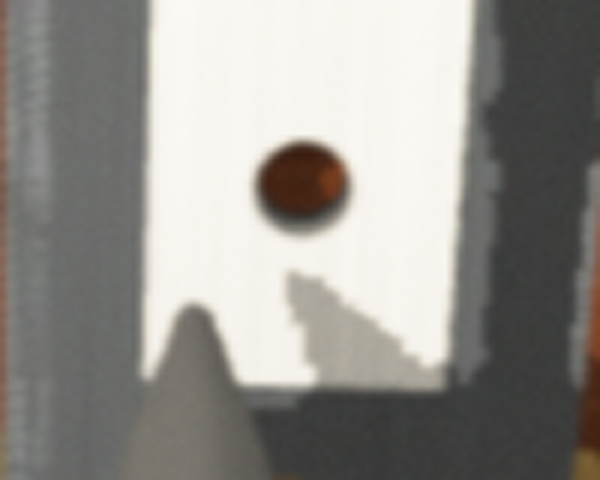

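Request:
send_rows([
  {"linear": [0.018,-0.005,0],"delta_rot": [-0.6,1.5,-1],"fingers": 0.0},
  {"linear": [0.03,-0.009,0],"delta_rot": [0,0,0],"fingers": 0.0},
  {"linear": [0.036,-0.011,0],"delta_rot": [0,0,0],"fingers": 0.0},
  {"linear": [0.036,-0.011,0],"delta_rot": [0,0,0],"fingers": 0.0},
  {"linear": [0.036,-0.011,0],"delta_rot": [0,0,0],"fingers": 0.0},
  {"linear": [0.036,-0.011,0],"delta_rot": [0,0,0],"fingers": 0.0},
  {"linear": [0.036,-0.011,0],"delta_rot": [0,0,0],"fingers": 0.0},
  {"linear": [0.036,-0.011,0],"delta_rot": [0,0,0],"fingers": 0.0},
  {"linear": [0.036,-0.011,0],"delta_rot": [0,0,0],"fingers": 0.0},
  {"linear": [0.02,-0.006,0],"delta_rot": [0,0,0],"fingers": 0.0},
  {"linear": [0,0,0],"delta_rot": [0,0,0],"fingers": 0.0},
  {"linear": [0,0,0],"delta_rot": [0,0,0],"fingers": 0.0},
])

```text
clock: 16.18
position: [0.5346, 0.3008, 0.3324]
ee_rot: [-0.012, 0.747, 0.664, -0.021]
contact_force: [-0.4, -0.6, -2.6]
width: 0.0235
```

Run:
```python
from h import *
go(.5495,.3238,.31,83.3)
```

```text
t 16.1833 pos [0.5346 0.3008 0.3324] w 0.0235 F [-0.4 -0.6 -2.6]
lin mm [25.  13.1 21.4] rot [-2.62  0.9  -0.03]
```

Request:
send_rows([
  {"linear": [0.012,0.006,0.005],"delta_rot": [-1.3,0.5,0],"fingers": 0.0},
  {"linear": [0.012,0.006,0.005],"delta_rot": [-1.3,0.4,0],"fingers": 0.0},
  {"linear": [0,0,0.005],"delta_rot": [0,0,0],"fingers": 0.0},
  {"linear": [0,0,0],"delta_rot": [0,0,0],"fingers": 0.0},
  {"linear": [0,0,0],"delta_rot": [0,0,0],"fingers": 0.0},
  {"linear": [0,0,0],"delta_rot": [0,0,0],"fingers": 0.0},
])

```text
clock: 16.68
position: [0.5459, 0.3171, 0.3091]
ee_rot: [-0.001, 0.748, 0.663, -0.008]
contact_force: [0.2, -0.5, -3.1]
width: 0.0236
```

Run:
```python
from h import *
go(.5495,.3238,.29,83.3)
```

```text
t 16.6833 pos [0.5459 0.3171 0.3091] w 0.0236 F [ 0.2 -0.5 -3.1]
lin mm [ 7.3  3.  19. ] rot [-0.66  0.65 -0.18]
```

Request:
send_rows([
  {"linear": [0.007,0.003,0.005],"delta_rot": [-0.65,0.65,0],"fingers": 0.0},
  {"linear": [0,0,0.005],"delta_rot": [0,0,0],"fingers": 0.0},
  {"linear": [0,0,0.004],"delta_rot": [0,0,0],"fingers": 0.0},
  {"linear": [0,0,0],"delta_rot": [0,0,0],"fingers": 0.0},
  {"linear": [0,0,0],"delta_rot": [0,0,0],"fingers": 0.0},
  {"linear": [0,0,0],"delta_rot": [0,0,0],"fingers": 0.0},
])

```text
clock: 17.18
position: [0.5498, 0.3189, 0.2953]
ee_rot: [0.001, 0.75, 0.662, -0.001]
contact_force: [-0.5, -0.3, -2.2]
width: 0.0232
```

Run:
```python
from h import *
im=snap("wrist","w9.png");c=cam("wrist")
go(.5495,.3238,.28,83.3)
s=manip.get_state();q=s["ee_rot"];zt=Ro.from_quat([q[1],q[2],q[3],q[0]]).as_matrix()[:,2]
t=s["position"]+.1446*zt;print("tip pred px",w2px("",t,c),"hole px pred",w2px("",(.549,.324,.130),c))
cv2.imwrite("pics/w9c.png",cv2.resize(im[100:300,220:420,::-1],None,fx=3,fy=3,interpolation=cv2.INTER_CUBIC))
```

```text
t 17.2333 pos [0.5499 0.319  0.2955] w 0.0234 F [-0.4 -0.1 -2.8]
lin mm [ 4.8 -1.  15.4] rot [-0.04  0.16 -0.44]
tip pred px [319.25966347 192.68501458] hole px pred [325.11667977 184.14484911]
```

View pics/w9c.png

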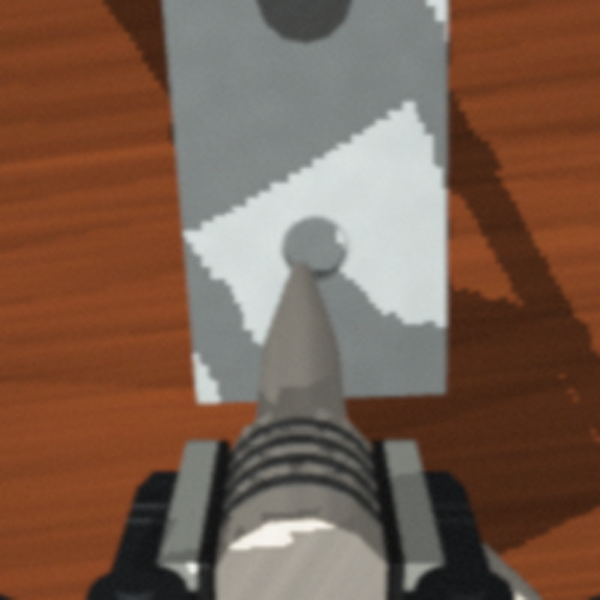

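Request:
send_rows([
  {"linear": [0.0035,-0.0015,0.006],"delta_rot": [0,0.15,0],"fingers": 0.0},
  {"linear": [0,0,0.007],"delta_rot": [0,0,0],"fingers": 0.0},
  {"linear": [0,0,0.007],"delta_rot": [0,0,0],"fingers": 0.0},
  {"linear": [0,0,0],"delta_rot": [0,0,0],"fingers": 0.0},
  {"linear": [0,0,0],"delta_rot": [0,0,0],"fingers": 0.0},
  {"linear": [0,0,0],"delta_rot": [0,0,0],"fingers": 0.0},
])

```text
clock: 17.73
position: [0.5484, 0.3231, 0.2732]
ee_rot: [-0.0, 0.75, 0.662, -0.0]
contact_force: [-1.0, -0.2, -2.2]
width: 0.0237
```

Run:
```python
from h import *
go(.549,.3225,.23,83.3)
```

```text
t 17.7333 pos [0.5484 0.3231 0.2732] w 0.0237 F [-1.  -0.2 -2.2]
lin mm [-0.6  0.7 43.2] rot [-0.06  0.01 -0.41]
```

Tip is about at the plate. Go on down in steps.

Request:
send_rows([
  {"linear": [-0.0006,0.0006,0.007],"delta_rot": [0,0,0],"fingers": 0.0},
  {"linear": [0,0,0.008],"delta_rot": [0,0,0],"fingers": 0.0},
  {"linear": [0,0,0.008],"delta_rot": [0,0,0],"fingers": 0.0},
  {"linear": [0,0,0.008],"delta_rot": [0,0,0],"fingers": 0.0},
  {"linear": [0,0,0],"delta_rot": [0,0,0],"fingers": 0.0},
  {"linear": [0,0,0],"delta_rot": [0,0,0],"fingers": 0.0},
])

```text
clock: 18.23
position: [0.5489, 0.3223, 0.2385]
ee_rot: [-0.0, 0.75, 0.662, -0.001]
contact_force: [0.5, 0.0, -2.7]
width: 0.0229
```

Run:
```python
from h import *
go(.549,.3225,.20,83.3)
```

```text
t 18.2333 pos [0.5489 0.3223 0.2385] w 0.0229 F [ 0.5  0.  -2.7]
lin mm [ 0.2  0.2 38.5] rot [-0.08  0.03 -0.41]
```

Request:
send_rows([
  {"linear": [0,0,0.006],"delta_rot": [0,0,0],"fingers": 0.0},
  {"linear": [0,0,0.006],"delta_rot": [0,0,0],"fingers": 0.0},
  {"linear": [0,0,0.006],"delta_rot": [0,0,0],"fingers": 0.0},
  {"linear": [0,0,0.006],"delta_rot": [0,0,0],"fingers": 0.0},
  {"linear": [0,0,0.006],"delta_rot": [0,0,0],"fingers": 0.0},
  {"linear": [0,0,0],"delta_rot": [0,0,0],"fingers": 0.0},
  {"linear": [0,0,0],"delta_rot": [0,0,0],"fingers": 0.0},
])

```text
clock: 18.82
position: [0.5489, 0.3223, 0.2051]
ee_rot: [-0.0, 0.75, 0.662, -0.001]
contact_force: [0.8, -0.2, -1.4]
width: 0.0231
```

Run:
```python
from h import *
go(.549,.3225,.16,83.3)
```

```text
t 18.8167 pos [0.5489 0.3223 0.2051] w 0.0231 F [ 0.8 -0.2 -1.4]
lin mm [ 0.2  0.1 45.1] rot [-0.08  0.02 -0.42]
```

Request:
send_rows([
  {"linear": [0,0,0.008],"delta_rot": [0,0,0],"fingers": 0.0},
  {"linear": [0,0,0.008],"delta_rot": [0,0,0],"fingers": 0.0},
  {"linear": [0,0,0.008],"delta_rot": [0,0,0],"fingers": 0.0},
  {"linear": [0,0,0.008],"delta_rot": [0,0,0],"fingers": 0.0},
  {"linear": [0,0,0.004],"delta_rot": [0,0,0],"fingers": 0.0},
  {"linear": [0,0,0],"delta_rot": [0,0,0],"fingers": 0.0},
  {"linear": [0,0,0],"delta_rot": [0,0,0],"fingers": 0.0},
])

```text
clock: 19.4
position: [0.5489, 0.3224, 0.165]
ee_rot: [-0.0, 0.75, 0.662, -0.001]
contact_force: [-0.3, -0.1, -1.5]
width: 0.0231
```

Run:
```python
from h import *
go(.549,.3225,.16,83.3)
```

```text
t 19.4 pos [0.5489 0.3224 0.165 ] w 0.0231 F [-0.3 -0.1 -1.5]
lin mm [0.2 0.1 5. ] rot [-0.09  0.02 -0.42]
```

Lower 4.5 mm, open gently, then rise.

Request:
send_rows([
  {"linear": [0,0,0.0045],"delta_rot": [0,0,0],"fingers": 0.0},
  {"linear": [0,0,0],"delta_rot": [0,0,0],"fingers": 0.0},
  {"linear": [0,0,0],"delta_rot": [0,0,0],"fingers": 0.0},
  {"linear": [0,0,0],"delta_rot": [0,0,0],"fingers": 0.04},
  {"linear": [0,0,0],"delta_rot": [0,0,0],"fingers": 0.06},
  {"linear": [0,0,0],"delta_rot": [0,0,0],"fingers": 0.06},
  {"linear": [0,0,0],"delta_rot": [0,0,0],"fingers": 0.06},
  {"linear": [0,0,0],"delta_rot": [0,0,0],"fingers": 0.06},
  {"linear": [0,0,0],"delta_rot": [0,0,0],"fingers": 0.06},
])

```text
clock: 20.15
position: [0.5512, 0.3234, 0.1639]
ee_rot: [0.001, 0.75, 0.662, 0.003]
contact_force: [-0.2, -0.1, 0.9]
width: 0.0601
```

Request:
send_rows([
  {"linear": [0,0,-0.01],"delta_rot": [0,0,0],"fingers": 0.06},
  {"linear": [0,0,-0.02],"delta_rot": [0,0,0],"fingers": 0.06},
  {"linear": [0,0,-0.03],"delta_rot": [0,0,0],"fingers": 0.06},
  {"linear": [0,0,-0.03],"delta_rot": [0,0,0],"fingers": 0.06},
  {"linear": [0,0,-0.02],"delta_rot": [0,0,0],"fingers": 0.06},
  {"linear": [0,0,0],"delta_rot": [0,0,0],"fingers": 0.06},
  {"linear": [0,0,0],"delta_rot": [0,0,0],"fingers": 0.06},
])

```text
clock: 20.73
position: [0.5499, 0.3227, 0.2816]
ee_rot: [0.001, 0.75, 0.662, 0.003]
contact_force: [-0.6, 0.4, -0.3]
width: 0.0599
```

Run:
```python
from h import *
go(.504,-.302,.3,83)
snap("side","s10.png")
for th,z in(("drift_head",.1475),("pin_punch",.155)):
    e=manip.find_in(th,"side")[0]["extent"];print(th,e,px2w("side",((e[0]+e[2])/2,(e[1]+e[3])/2),z))
snap("wrist","w10.png")
for r in manip.find_in("drift_head","wrist")[:1]:
    e=r["extent"];print(r["p"],np.round(e))
print(w2px("wrist",(.549,.324,.165)))
```

```text
t 20.7333 pos [0.5499 0.3227 0.2816] w 0.0599 F [-0.6  0.4 -0.3]
lin mm [-625.6   31.9  -20.3] rot [ 0.26 -0.18 -0.12]
drift_head [272.6, 298.0, 289.5, 315.9] [0.54894474 0.32240912 0.1475    ]
pin_punch [309.1, 307.3, 326.9, 324.7] [0.47301803 0.33359504 0.155     ]
0.83 [303. 173. 338. 218.]
[321.35669865 205.0084329 ]
```

Request:
send_rows([
  {"linear": [-0.02,0,-0.004],"delta_rot": [0,0,0],"fingers": 0.06},
  {"linear": [-0.03,0.002,-0.004],"delta_rot": [0,0,0],"fingers": 0.06},
  {"linear": [-0.038,0.002,-0.004],"delta_rot": [0,0,0],"fingers": 0.06},
  {"linear": [-0.038,0.002,-0.003],"delta_rot": [0,0,0],"fingers": 0.06},
  {"linear": [-0.038,0.002,-0.002],"delta_rot": [0,0,0],"fingers": 0.06},
  {"linear": [-0.038,0.002,-0.002],"delta_rot": [0,0,0],"fingers": 0.06},
  {"linear": [-0.038,0.002,-0.002],"delta_rot": [0,0,0],"fingers": 0.06},
  {"linear": [-0.038,0.002,-0.002],"delta_rot": [0,0,0],"fingers": 0.06},
  {"linear": [-0.038,0.002,-0.002],"delta_rot": [0,0,0],"fingers": 0.06},
  {"linear": [-0.038,0.002,-0.002],"delta_rot": [0,0,0],"fingers": 0.06},
  {"linear": [-0.038,0.002,-0.002],"delta_rot": [0,0,0],"fingers": 0.06},
  {"linear": [-0.038,0.002,-0.002],"delta_rot": [0,0,0],"fingers": 0.06},
])

```text
clock: 21.98
position: [0.512, -0.1166, 0.2924]
ee_rot: [-0.011, 0.745, 0.667, -0.01]
contact_force: [1.3, 0.0, -0.3]
width: 0.0599
```

Run:
```python
from h import *
go(.504,-.302,.28,83.3)
```

```text
t 21.9833 pos [ 0.512  -0.1166  0.2924] w 0.0599 F [ 1.3  0.  -0.3]
lin mm [-185.2   12.7   12.1] rot [-1.76  0.04  0.44]
```

Request:
send_rows([
  {"linear": [-0.035,0.002,0],"delta_rot": [-0.5,0,0],"fingers": 0.06},
  {"linear": [-0.035,0.002,0],"delta_rot": [-0.5,0,0],"fingers": 0.06},
  {"linear": [-0.035,0.002,0],"delta_rot": [-0.5,0,0],"fingers": 0.06},
  {"linear": [-0.03,0.002,0],"delta_rot": [-0.3,0,0],"fingers": 0.06},
  {"linear": [-0.025,0.001,0],"delta_rot": [0,0,0],"fingers": 0.06},
  {"linear": [-0.01,0.001,0],"delta_rot": [0,0,0],"fingers": 0.06},
  {"linear": [0,0,0],"delta_rot": [0,0,0],"fingers": 0.06},
  {"linear": [0,0,0],"delta_rot": [0,0,0],"fingers": 0.06},
  {"linear": [0,0,0],"delta_rot": [0,0,0],"fingers": 0.06},
])

```text
clock: 22.73
position: [0.4968, -0.3004, 0.2808]
ee_rot: [-0.008, 0.748, 0.663, -0.003]
contact_force: [-0.2, 0.5, -0.5]
width: 0.0603
```

Run:
```python
from h import *
go(.504,-.302,.18,83.3)
```

```text
t 22.7333 pos [ 0.4968 -0.3004  0.2808] w 0.0603 F [-0.2  0.5 -0.5]
lin mm [ -1.5   8.9 100.7] rot [-0.89 -0.4  -0.17]
```

Request:
send_rows([
  {"linear": [-0.001,0.008,0.02],"delta_rot": [-0.9,-0.4,0],"fingers": 0.06},
  {"linear": [0,0,0.03],"delta_rot": [0,0,0],"fingers": 0.06},
  {"linear": [0,0,0.025],"delta_rot": [0,0,0],"fingers": 0.06},
  {"linear": [0,0,0.01],"delta_rot": [0,0,0],"fingers": 0.06},
  {"linear": [0,0,0],"delta_rot": [0,0,0],"fingers": 0.06},
  {"linear": [0,0,0],"delta_rot": [0,0,0],"fingers": 0.06},
  {"linear": [0,0,0],"delta_rot": [0,0,0],"fingers": 0.06},
  {"linear": [0,0,0],"delta_rot": [0,0,0],"fingers": 0.06},
])

```text
clock: 23.4
position: [0.5082, -0.2891, 0.1961]
ee_rot: [0.001, 0.744, 0.669, 0.003]
contact_force: [0.4, 0.2, 1.0]
width: 0.0603
```

Run:
```python
from h import *
im=snap("wrist","w11.png");c=cam("wrist")
go(.504,-.302,.18,83.3)
for th,z in(("bolt_head",.076),("flange_bolt",.07),("eye_bolt",.09)):
    for r in manip.find_in(th,"wrist")[:2]:
        e=r["extent"];print(th,r["p"],np.round(e),px2w("",((e[0]+e[2])/2,(e[1]+e[3])/2),z,c))
cv2.imwrite("pics/w11c.png",cv2.resize(im[60:330,190:450,::-1],None,fx=2.2,fy=2.2,interpolation=cv2.INTER_CUBIC))
```

```text
t 23.45 pos [ 0.5084 -0.2893  0.1964] w 0.0599 F [ 0.9  0.2 -0.1]
lin mm [-13.2  -3.1  16.4] rot [ 0.33 -0.17  0.61]
bolt_head 0.76 [289. 175. 317. 210.] [ 0.50000227 -0.30056562  0.076     ]
flange_bolt 0.74 [288.  72. 327. 115.] [ 0.42743208 -0.28871439  0.07      ]
flange_bolt 0.72 [509.   0. 639. 398.] [ 0.53090348 -0.08571427  0.07      ]
eye_bolt 0.64 [283. 252. 320. 323.] [ 0.57572006 -0.31070964  0.09      ]
```

View pics/w11c.png

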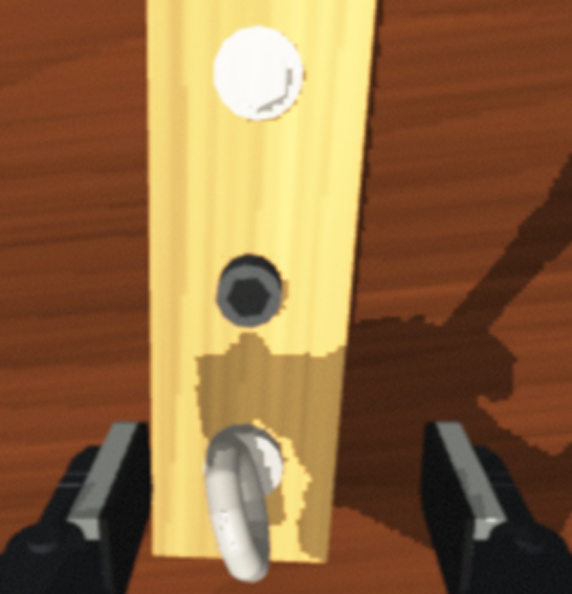

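Run:
```python
from h import *
c=cam("wrist");p=px2w("",(303.2,193.6),.076,c);print(p)
go(p[0],p[1],.12,83.3)
```

```text
[ 0.50018062 -0.30123369  0.076     ]
t 23.6 pos [ 0.508  -0.29    0.1961] w 0.0604 F [-0.   0.3  0.3]
lin mm [-12.2  -7.   76. ] rot [ 0.31 -0.15  0.56]
```

Request:
send_rows([
  {"linear": [-0.0065,-0.003,0.02],"delta_rot": [0.3,-0.15,0],"fingers": 0.06},
  {"linear": [-0.0065,-0.003,0.02],"delta_rot": [0,0,0],"fingers": 0.06},
  {"linear": [0,0,0.02],"delta_rot": [0,0,0],"fingers": 0.06},
  {"linear": [0,0,0.01],"delta_rot": [0,0,0],"fingers": 0.06},
  {"linear": [0,0,0],"delta_rot": [0,0,0],"fingers": 0.06},
  {"linear": [0,0,0],"delta_rot": [0,0,0],"fingers": 0.06},
  {"linear": [0,0,0],"delta_rot": [0,0,0],"fingers": 0.06},
  {"linear": [0,0,0],"delta_rot": [0,0,0],"fingers": 0.06},
])

```text
clock: 24.27
position: [0.504, -0.3062, 0.1299]
ee_rot: [0.006, 0.744, 0.668, 0.001]
contact_force: [0.4, -0.1, -0.0]
width: 0.0599
```

Run:
```python
from h import *
im=snap("wrist","w12.png");c=cam("wrist")
go(.5015,-.302,.088,83.3)
for r in manip.masks_of("bolt_head","wrist")[:1]:
    e=np.array(r["extent"]);print(r["p"],e);m=r["pixels"]
    ys,xs=np.nonzero(m);print(xs.min(),xs.max(),ys.min(),ys.max())
    g=im.mean(2);x0,y0,x1,y1=e.astype(int)
    k=(g<45)&m;yy,xx=np.nonzero(k);print("dark ctr",xx.mean(),yy.mean(),len(xx))
    cv2.imwrite("pics/w12c.png",cv2.resize(im[y0-30:y1+30,x0-30:x1+30,::-1],None,fx=4,fy=4));print(x0-30,y0-30)
    print(px2w("",((e[0]+e[2])/2,e[3]-18),.076,c))
```

```text
t 24.3167 pos [ 0.5042 -0.3063  0.1301] w 0.0598 F [ 0.2  0.2 -0.4]
lin mm [ 4.3 -3.6 42. ] rot [0.66 0.4  0.5 ]
0.93 [305.6 203.8 350.7 252.6]
308 347 206 251
dark ctr 327.9506578947368 227.10690789473685 608
275 173
[ 0.50173566 -0.30100363  0.076     ]
```

View pics/w12c.png

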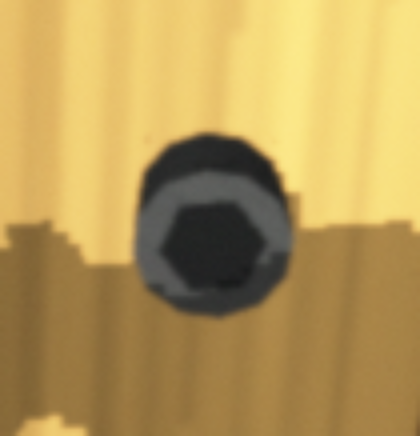

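Run:
```python
from h import *
c=cam("wrist");p=px2w("",(328.5,234.2),.076,c);print(p)
go(p[0]+.0005,p[1]-.001,.0885,83.3)
```

```text
[ 0.50141571 -0.30071159  0.076     ]
t 24.3667 pos [ 0.5041 -0.3063  0.13  ] w 0.0601 F [ 0.  -0.7 -0.3]
lin mm [ 4.6 -3.1 41.5] rot [0.65 0.4  0.5 ]
```

Request:
send_rows([
  {"linear": [0.0045,-0.0028,0.008],"delta_rot": [0.65,0.4,0],"fingers": 0.06},
  {"linear": [0,0,0.01],"delta_rot": [0,0,0],"fingers": 0.06},
  {"linear": [0,0,0.007],"delta_rot": [0,0,0],"fingers": 0.06},
  {"linear": [0,0,0],"delta_rot": [0,0,0],"fingers": 0.06},
  {"linear": [0,0,0],"delta_rot": [0,0,0],"fingers": 0.06},
  {"linear": [0,0,0],"delta_rot": [0,0,0],"fingers": 0.06},
  {"linear": [0,0,0],"delta_rot": [0,0,0],"fingers": 0.06},
])

```text
clock: 24.95
position: [0.5021, -0.3007, 0.1032]
ee_rot: [-0.0, 0.744, 0.668, 0.0]
contact_force: [-1.2, 0.0, -0.4]
width: 0.0597
```

Run:
```python
from h import *
go(.502,-.3017,.0885,83.3)
```

```text
t 24.95 pos [ 0.5021 -0.3007  0.1032] w 0.0597 F [-1.2  0.  -0.4]
lin mm [-1.  -0.  14.7] rot [ 0.   -0.01  0.54]
```

Request:
send_rows([
  {"linear": [-0.001,0,0.006],"delta_rot": [0,0,0],"fingers": 0.06},
  {"linear": [0,0,0.005],"delta_rot": [0,0,0],"fingers": 0.06},
  {"linear": [0,0,0.002],"delta_rot": [0,0,0],"fingers": 0.06},
  {"linear": [0,0,0],"delta_rot": [0,0,0],"fingers": 0.06},
  {"linear": [0,0,0],"delta_rot": [0,0,0],"fingers": 0.06},
  {"linear": [0,0,0],"delta_rot": [0,0,0],"fingers": 0.06},
])

```text
clock: 25.45
position: [0.5022, -0.3022, 0.089]
ee_rot: [0.0, 0.744, 0.668, 0.0]
contact_force: [0.3, 0.5, -0.3]
width: 0.0598
```

Run:
```python
from h import *
go(.502,-.3017,.0885,83.3)
```

```text
t 25.45 pos [ 0.5022 -0.3022  0.089 ] w 0.0598 F [ 0.3  0.5 -0.3]
lin mm [ 0.5 -0.3  0.5] rot [0.04 0.02 0.53]
```

Close, check, then lift.

Request:
send_rows([
  {"linear": [0,0,0],"delta_rot": [0,0,0],"fingers": 0.0},
  {"linear": [0,0,0],"delta_rot": [0,0,0],"fingers": 0.0},
  {"linear": [0,0,0],"delta_rot": [0,0,0],"fingers": 0.0},
  {"linear": [0,0,0],"delta_rot": [0,0,0],"fingers": 0.0},
  {"linear": [0,0,0],"delta_rot": [0,0,0],"fingers": 0.0},
  {"linear": [0,0,0],"delta_rot": [0,0,0],"fingers": 0.0},
  {"linear": [0,0,0],"delta_rot": [0,0,0],"fingers": 0.0},
  {"linear": [0,0,0],"delta_rot": [0,0,0],"fingers": 0.0},
], force=80)

```text
clock: 26.12
position: [0.5025, -0.3024, 0.0899]
ee_rot: [0.001, 0.744, 0.668, 0.0]
contact_force: [-0.4, -0.5, 1.5]
width: 0.0202
```

Run:
```python
from h import *
go(.502,-.3017,.25,83.3)
```

```text
t 26.1167 pos [ 0.5025 -0.3024  0.0899] w 0.0202 F [-0.4 -0.5  1.5]
lin mm [   0.5   -0.3 -160.1] rot [0.1  0.05 0.52]
```

Request:
send_rows([
  {"linear": [0,0,-0.005],"delta_rot": [0,0,0],"fingers": 0.0},
  {"linear": [0,0,-0.015],"delta_rot": [0,0,0],"fingers": 0.0},
  {"linear": [0,0,-0.025],"delta_rot": [0,0,0],"fingers": 0.0},
  {"linear": [0,0,-0.03],"delta_rot": [0,0,0],"fingers": 0.0},
  {"linear": [0,0,-0.03],"delta_rot": [0,0,0],"fingers": 0.0},
  {"linear": [0,0,-0.03],"delta_rot": [0,0,0],"fingers": 0.0},
  {"linear": [0,0,-0.03],"delta_rot": [0,0,0],"fingers": 0.0},
  {"linear": [0,0,-0.01],"delta_rot": [0,0,0],"fingers": 0.0},
  {"linear": [0,0,0],"delta_rot": [0,0,0],"fingers": 0.0},
  {"linear": [0,0,0],"delta_rot": [0,0,0],"fingers": 0.0},
])

```text
clock: 26.95
position: [0.5017, -0.3019, 0.271]
ee_rot: [-0.001, 0.744, 0.668, -0.0]
contact_force: [0.1, 0.2, -1.3]
width: 0.0202
```

Run:
```python
from h import *
im=snap("wrist","w13.png")
for r in manip.find_in("bolt_head","wrist")[:1]: print(r["p"],r["extent"])
go(.6125,-.027,.25,81)
```

```text
0.94 [295.8, 212.3, 343.4, 298.7]
t 27.05 pos [ 0.5012 -0.3016  0.2697] w 0.0204 F [ 0.3  0.7 -1.5]
lin mm [284.9  81.1  20. ] rot [-0.19 -0.12  2.81]
```

Bolt is held. Move over to the hole.

Request:
send_rows([
  {"linear": [0.02,0.006,0],"delta_rot": [0,0,0.3],"fingers": 0.0},
  {"linear": [0.028,0.008,0],"delta_rot": [0,0,0.3],"fingers": 0.0},
  {"linear": [0.03,0.008,0],"delta_rot": [0,0,0.3],"fingers": 0.0},
  {"linear": [0.03,0.008,0],"delta_rot": [0,0,0.3],"fingers": 0.0},
  {"linear": [0.03,0.008,0],"delta_rot": [0,0,0.3],"fingers": 0.0},
  {"linear": [0.03,0.008,0],"delta_rot": [0,0,0.3],"fingers": 0.0},
  {"linear": [0.03,0.008,0],"delta_rot": [0,0,0.3],"fingers": 0.0},
  {"linear": [0.03,0.008,0],"delta_rot": [0,0,0.3],"fingers": 0.0},
  {"linear": [0.025,0.007,0],"delta_rot": [0,0,0.3],"fingers": 0.0},
  {"linear": [0.01,0.003,0],"delta_rot": [0,0,0],"fingers": 0.0},
  {"linear": [0,0,0],"delta_rot": [0,0,0],"fingers": 0.0},
  {"linear": [0,0,0],"delta_rot": [0,0,0],"fingers": 0.0},
])

```text
clock: 28.05
position: [0.6022, -0.0385, 0.2447]
ee_rot: [-0.02, 0.762, 0.647, -0.012]
contact_force: [-0.1, -0.3, -2.0]
width: 0.0202
```

Run:
```python
from h import *
go(.6125,-.027,.22,81)
```

```text
t 28.05 pos [ 0.6022 -0.0385  0.2447] w 0.0202 F [-0.1 -0.3 -2. ]
lin mm [12.8  9.4 24.4] rot [-2.64 -0.43 -0.29]
```

Request:
send_rows([
  {"linear": [0.006,0.005,0.005],"delta_rot": [-1.3,-0.2,0],"fingers": 0.0},
  {"linear": [0.006,0.004,0.005],"delta_rot": [-1.3,-0.2,0],"fingers": 0.0},
  {"linear": [0,0,0.005],"delta_rot": [0,0,0],"fingers": 0.0},
  {"linear": [0,0,0],"delta_rot": [0,0,0],"fingers": 0.0},
  {"linear": [0,0,0],"delta_rot": [0,0,0],"fingers": 0.0},
  {"linear": [0,0,0],"delta_rot": [0,0,0],"fingers": 0.0},
])

```text
clock: 28.55
position: [0.6086, -0.0358, 0.2251]
ee_rot: [-0.002, 0.764, 0.645, -0.005]
contact_force: [-0.2, 0.3, -1.9]
width: 0.0201
```

Run:
```python
from h import *
go(.6125,-.027,.215,81)
```

```text
t 28.55 pos [ 0.6086 -0.0358  0.2251] w 0.0201 F [-0.2  0.3 -1.9]
lin mm [ 9.4  2.5 10. ] rot [-0.53  0.31 -0.64]
```

Request:
send_rows([
  {"linear": [0.009,0.002,0.004],"delta_rot": [-0.5,0.3,0],"fingers": 0.0},
  {"linear": [0,0,0.004],"delta_rot": [0,0,0],"fingers": 0.0},
  {"linear": [0,0,0],"delta_rot": [0,0,0],"fingers": 0.0},
  {"linear": [0,0,0],"delta_rot": [0,0,0],"fingers": 0.0},
  {"linear": [0,0,0],"delta_rot": [0,0,0],"fingers": 0.0},
  {"linear": [0,0,0],"delta_rot": [0,0,0],"fingers": 0.0},
])

```text
clock: 29.05
position: [0.6124, -0.0284, 0.2169]
ee_rot: [0.0, 0.765, 0.644, 0.0]
contact_force: [0.1, 0.2, -2.0]
width: 0.0202
```

Run:
```python
from h import *
im=snap("wrist","w14.png");c=cam("wrist")
go(.6125,-.027,.2,81)
s=manip.get_state();q=s["ee_rot"];zt=Ro.from_quat([q[1],q[2],q[3],q[0]]).as_matrix()[:,2]
t=s["position"]+.0799*zt;print("end",t,w2px("",t,c),"hole",w2px("",(.612,-.0254,.112),c),"headtop",w2px("",s["position"]+.0139*zt,c))
cv2.imwrite("pics/w14c.png",cv2.resize(im[120:320,220:420,::-1],None,fx=3,fy=3,interpolation=cv2.INTER_CUBIC))
```

```text
t 29.1 pos [ 0.6124 -0.0284  0.217 ] w 0.0207 F [-0.2 -0.1 -1.4]
lin mm [ 1.4 -0.2 17. ] rot [ 0.05  0.02 -0.77]
end [ 0.61249563 -0.02847939  0.13707221] [319.19711395 222.72795363] hole [323.26475983 207.92533205] headtop [318.96423367 278.49800955]
```

View pics/w14c.png

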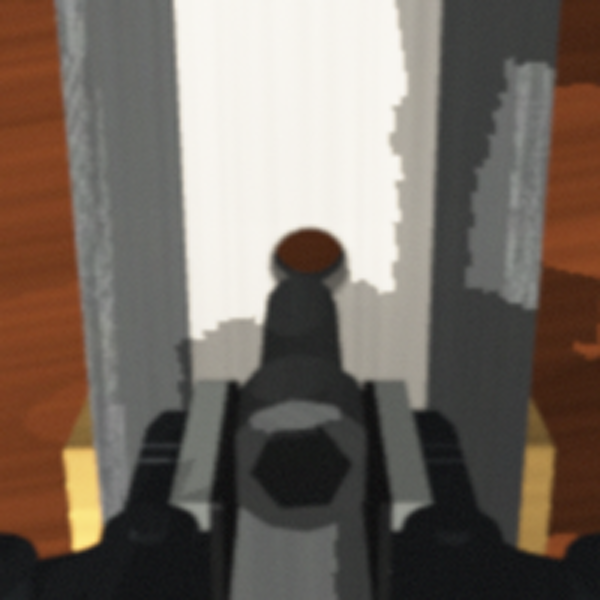

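Run:
```python
from h import *
c=cam("wrist");a=px2w("",(321.3,221.9),.1371,c);b=px2w("",(323.2,206.8),.112,c);print(a,b,b-a)
s=manip.get_state()["position"];t=s+(b-a);print(t);go(t[0],t[1],.195,80.4)
```

```text
[ 0.61213454 -0.02700039  0.1371    ] [ 0.61111922 -0.0252987   0.112     ] [-0.00101532  0.00170169 -0.0251    ]
[ 0.61141273 -0.02674293  0.19187217]
t 29.1 pos [ 0.6124 -0.0284  0.217 ] w 0.0207 F [-0.2 -0.1 -1.4]
lin mm [ 1.5 -1.3 22. ] rot [ 0.05  0.02 -0.17]
```

Request:
send_rows([
  {"linear": [0.0015,-0.0007,0.006],"delta_rot": [0,0,0],"fingers": 0.0},
  {"linear": [0,0,0.007],"delta_rot": [0,0,0],"fingers": 0.0},
  {"linear": [0,0,0.005],"delta_rot": [0,0,0],"fingers": 0.0},
  {"linear": [0,0,0],"delta_rot": [0,0,0],"fingers": 0.0},
  {"linear": [0,0,0],"delta_rot": [0,0,0],"fingers": 0.0},
  {"linear": [0,0,0],"delta_rot": [0,0,0],"fingers": 0.0},
])

```text
clock: 29.6
position: [0.6117, -0.0265, 0.1966]
ee_rot: [0.0, 0.765, 0.644, -0.0]
contact_force: [0.4, 0.0, -2.0]
width: 0.0203
```

Run:
```python
from h import *
go(.612,-.0267,.17,80.4)
```

```text
t 29.6 pos [ 0.6117 -0.0265  0.1966] w 0.0203 F [ 0.4  0.  -2. ]
lin mm [-0.2  0.4 26.6] rot [ 0.    0.02 -0.15]
```

Request:
send_rows([
  {"linear": [0,0,0.004],"delta_rot": [0,0,0],"fingers": 0.0},
  {"linear": [0,0,0.005],"delta_rot": [0,0,0],"fingers": 0.0},
  {"linear": [0,0,0.005],"delta_rot": [0,0,0],"fingers": 0.0},
  {"linear": [0,0,0],"delta_rot": [0,0,0],"fingers": 0.0},
  {"linear": [0,0,0],"delta_rot": [0,0,0],"fingers": 0.0},
])

```text
clock: 30.02
position: [0.6119, -0.0266, 0.1813]
ee_rot: [0.0, 0.765, 0.644, 0.0]
contact_force: [-0.5, -0.1, -1.2]
width: 0.0203
```

Run:
```python
from h import *
go(.612,-.0267,.17,80.4)
```

```text
t 30.0167 pos [ 0.6119 -0.0266  0.1813] w 0.0203 F [-0.5 -0.1 -1.2]
lin mm [-0.1  0.1 11.3] rot [ 0.04  0.02 -0.15]
```

Request:
send_rows([
  {"linear": [0,0,0.005],"delta_rot": [0,0,0],"fingers": 0.0},
  {"linear": [0,0,0.005],"delta_rot": [0,0,0],"fingers": 0.0},
  {"linear": [0,0,0.005],"delta_rot": [0,0,0],"fingers": 0.0},
  {"linear": [0,0,0.002],"delta_rot": [0,0,0],"fingers": 0.0},
  {"linear": [0,0,0],"delta_rot": [0,0,0],"fingers": 0.0},
  {"linear": [0,0,0],"delta_rot": [0,0,0],"fingers": 0.0},
])

```text
clock: 30.52
position: [0.6119, -0.0266, 0.1622]
ee_rot: [0.0, 0.765, 0.644, 0.0]
contact_force: [-0.1, -0.3, -1.1]
width: 0.0201
```

Run:
```python
from h import *
go(.612,-.0267,.142,80.4)
```

```text
t 30.5167 pos [ 0.6119 -0.0266  0.1622] w 0.0201 F [-0.1 -0.3 -1.1]
lin mm [-0.1  0.1 20.2] rot [ 0.03  0.02 -0.16]
```

Request:
send_rows([
  {"linear": [0,0,0.005],"delta_rot": [0,0,0],"fingers": 0.0},
  {"linear": [0,0,0.005],"delta_rot": [0,0,0],"fingers": 0.0},
  {"linear": [0,0,0.004],"delta_rot": [0,0,0],"fingers": 0.0},
  {"linear": [0,0,0.002],"delta_rot": [0,0,0],"fingers": 0.0},
  {"linear": [0,0,0],"delta_rot": [0,0,0],"fingers": 0.0},
  {"linear": [0,0,0],"delta_rot": [0,0,0],"fingers": 0.0},
])

```text
clock: 31.02
position: [0.612, -0.0266, 0.1445]
ee_rot: [0.0, 0.765, 0.644, 0.0]
contact_force: [0.3, -0.1, -2.6]
width: 0.0202
```

Run:
```python
from h import *
go(.612,-.0267,.142,80.4)
```

```text
t 31.0167 pos [ 0.612  -0.0266  0.1445] w 0.0202 F [ 0.3 -0.1 -2.6]
lin mm [-0.1 -0.   2.5] rot [ 0.03  0.02 -0.16]
```

Last 2 mm, then let go and rise; the bolt should drop home.

Request:
send_rows([
  {"linear": [0,0,0.002],"delta_rot": [0,0,0],"fingers": 0.0},
  {"linear": [0,0,0],"delta_rot": [0,0,0],"fingers": 0.0},
  {"linear": [0,0,0],"delta_rot": [0,0,0],"fingers": 0.0},
  {"linear": [0,0,0],"delta_rot": [0,0,0],"fingers": 0.04},
  {"linear": [0,0,0],"delta_rot": [0,0,0],"fingers": 0.06},
  {"linear": [0,0,0],"delta_rot": [0,0,0],"fingers": 0.06},
  {"linear": [0,0,0],"delta_rot": [0,0,0],"fingers": 0.06},
  {"linear": [0,0,0],"delta_rot": [0,0,0],"fingers": 0.06},
  {"linear": [0,0,0],"delta_rot": [0,0,0],"fingers": 0.06},
])

```text
clock: 31.77
position: [0.6137, -0.0269, 0.1447]
ee_rot: [0.002, 0.765, 0.644, 0.002]
contact_force: [0.1, 0.5, -0.9]
width: 0.0601
```

Request:
send_rows([
  {"linear": [0,0,-0.01],"delta_rot": [0,0,0],"fingers": 0.06},
  {"linear": [0,0,-0.02],"delta_rot": [0,0,0],"fingers": 0.06},
  {"linear": [0,0,-0.03],"delta_rot": [0,0,0],"fingers": 0.06},
  {"linear": [0,0,-0.03],"delta_rot": [0,0,0],"fingers": 0.06},
  {"linear": [0,0,-0.03],"delta_rot": [0,0,0],"fingers": 0.06},
  {"linear": [0,0,0],"delta_rot": [0,0,0],"fingers": 0.06},
  {"linear": [0,0,0],"delta_rot": [0,0,0],"fingers": 0.06},
])

```text
clock: 32.35
position: [0.6122, -0.0266, 0.2728]
ee_rot: [0.002, 0.765, 0.644, 0.001]
contact_force: [-0.1, -0.3, -0.6]
width: 0.0599
```

Run:
```python
from h import *
go(.612,-.0267,.25,80.4)
w=snap("wrist","w15.png");a=snap("scene","a15.png");s=snap("side","s15.png")
A=cv2.resize(w[60:280,240:440],None,fx=1.8,fy=1.8);B=cv2.resize(a[95:315,200:420],None,fx=1.8,fy=1.8)
cv2.imwrite("pics/f.png",np.hstack([A,B])[:,:,::-1])
```

```text
t 32.35 pos [ 0.6122 -0.0266  0.2728] w 0.0599 F [-0.1 -0.3 -0.6]
lin mm [-0.1 -0.3 22.8] rot [ 0.22  0.02 -0.15]
```

View pics/f.png

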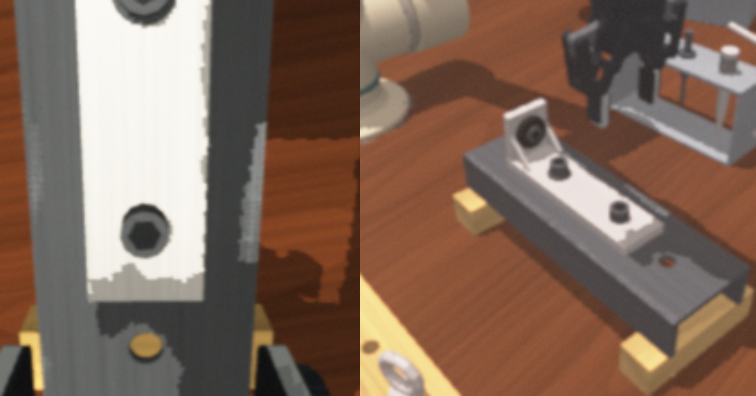

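Run:
```python
from h import *
for th in("drift_head","pin_punch","guide_driver"):
    e=manip.find_in(th,"side");print(th,e[0]["extent"] if e else None)
manip.sign_off()
```

```text
drift_head [272.0, 296.4, 290.5, 317.4]
pin_punch [310.8, 306.7, 326.7, 327.9]
guide_driver None
the job is handed in; nothing more can be done
```

The job is done and handed in at about 32.5 s of the 72 s allowed. No verdict was given.

- **Aligning the holes:** I took the drift from the rack and pushed it upright until its whole taper was below the bracket's top face and its shank was through both holes. After drawing it out, the wrist picture showed the two holes in line; they were about 7.3 mm apart before. The wrist-force readings between moves, about 5 N at most, were far under the limit.
- **Drift back in the rack:** It hangs in the hole it came from. The side camera placed its head within about 2 mm of where it started.
- **Bolt:** I picked the dark round socket-head bolt from the middle hole of the block, lowered it into both holes with no contact force, and let go. In the last wrist and scene pictures its head sits flat on the bracket, at the same height as the fitted bolt. I judged this by eye and did not measure the head height.
- **Last check of the tools:** The side camera found the drift and the pin punch in place. It did not report the guide driver in that last picture. I never touched the driver, but that check did not confirm it.

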